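# Set up a portable circuit trainer for class

### The arm

A 6-joint arm with a two-finger parallel gripper is mounted at the origin on the work surface. World frame = base frame: x ahead of the robot, y to its left, z up, the work surface at z = 0. Lengths are in m, angles in rad, forces in N, time in s.
With the tool pointing down it reaches from about 0.25 to 0.775 m from the base axis. Payload 4 kg.
Tool frame: the origin (TCP) lies between the finger pads; the fingertips stand 11 mm ahead of it and the grasp point (between the pads) lies 8 mm behind it (robot.tip_extent is the z of the fingertips in the tool frame, in m); z points along the fingers, y is the line along which they close (so a half turn about z gives the same grasp; the last joint's range is limited). The gripper opens to 94 mm and grips with 3 to 60 N. Pads are 16 mm wide; open, the fingers measure 119 mm over their backs; the gripper's body (75 mm by 177 mm) begins 78 mm behind the grasp point.
Start: joints at [-1.24, 0.087, 1.371, -0, 1.684, -0.103], TCP at [0.231, -0.499, 0.217] pointing down, gripper open.
Joint ranges: [-3.1, 3.1], [-0.76, 2.03], [0.27, 2.55], [-1.08, 4.22], [0.17, 2.65], [-2.57, 2.57]. Speed limits (rad/s): [2.79, 2.79, 3.14, 3.14, 3.14, 3.14].

### API

Orientations are given as [roll, pitch, yaw] about the fixed x, y, z axes, in that order (R = Rz(yaw) Ry(pitch) Rx(roll)).
In Python, from bench import robot, imaging gives the robot as it stands.
- The arm moves only by the shell command python3 -m pendant 'ROWS'. ROWS is JSON, a list of rows, each a list of 7 numbers: the shift along the world's x, y, z in cm, then the turn, a rotation vector about the world's x, y, z in degrees, then the opening, from 0 (shut) to 1 (fully open). In form: [[dx, dy, dz, ax, ay, az, jaw], ...]. A call has 1 to 8 rows; each row shifts and turns the commanded pose from where the row before left it; what a row does not reach is not made up. A row lasts 1/10 s, in which the tool goes at most 50 mm and 8.59 degrees, less where a joint would pass 70% of its speed; a pose out of reach is approached as far as the arm can. A call is refused whole if a number of a shift passes 5 or a number of a turn 8.59, either way. A call with a gripper value outside its range is refused whole. The fingers move at their own pace and stop on an object; the grip force is fixed at half the most. Time passes only in rows, so rows that do not move let the fingers close. It gives the time, the measured TCP pose, the force, the opening and the grip force at its end, in the units of the state.
- robot.get_obs(): the state, without advancing time (a new reading comes with each control period).
- imaging.snapshot(name): name is "side" or "top"; returns the picture (480x640x3 uint8, red, green, blue); there is no depth.
- imaging.camera_params(name): a dict with "camera_matrix" (3x3 intrinsics, pixels), "R" (3x3) and "t" (3): a world point X has camera coordinates R X + t. Camera axes: x right, y down, z forward; pixel columns grow to the right and rows downward; lengths in m; the calibration is good to about 2 mm. A picture is of the moment at which its call begins. camera_params takes no time and is no camera call.
- robot.close_job(): hands the job in; it is judged then, once.
The state is a dict: "time": time; "joint_positions": joint angles; "qvel": joint speeds; "joint_torque": joint torques, N m; "tool_pos": TCP position; "ee_rot": TCP orientation; "wrist_force": force on the tool from outside, world axes, zero at the start; "wrist_torque": the same for the moment, N m; "width": finger opening in m; "finger_force": force on a finger pad.
Only numpy, scipy, OpenCV 4.12 (cv2) and the standard library are available. Lean on these libraries where they do the work, as an engineer would, in place of code of your own. Each camera call takes 0.05 s, during which the arm holds its last target. There are 200 camera calls.

### The job

Get the blue circuit trainer ready for class: lift its lid open until it rests on its stop by itself, take out the orange parts box stowed inside and lay it flat, right way up, in the grey bench tray, then fit every white breadboard on the black panel, long sides running front to back, pushed up side by side in one tight row, square and flush into the corner of the aluminium ledge. Only when all that is done, flip the power toggle fully on (to the back); leave the lid open and do not disturb the multimeter, the screwdriver or the bottle.

Things in the scene. Friction and masses are not known exactly. Their poses are not given: they have to be found in the camera images.
- trainer: portable circuit trainer: blue case fixed on the bench, base 195 deep (x, front to hinge side) x 300 wide (y, to its left) mm, origin centre of underside. Rim 67 mm high, 6 thick, round a black panel 55 mm above the bench. On the panel: 4 posts 13 mm high, 15 wide, at x -73, y -38 to -86; 2 knobs 12 mm high, 22 wide, at (12,-124), (52,-124). The rest is clear but for ledge and toggle
- bay (a point): inner corner of the L-shaped aluminium ledge (8 mm high) at the back left of the panel, at panel height, (85.5, 138, 55) mm in the trainer's frame; axes as the trainer's. Back leg: plane x=0, 224 mm long to the right (-y). Left leg: plane y=0, 100 mm long to the front (-x). Boards home have their centres at x -41 and y -27.5, -82.5 (if three, -137.5) mm from here, long side along x
- lid (a joint): angle of the trainer's lid: 0 shut, 1.75 rad open on its rear stop. Blue shell 195 x 300 x 32 mm, 0.4 kg, hinged at the back, lightly damped; it falls shut from below about 1.35 rad and falls back gently onto the stop from beyond that. Starts shut
- lid_hinge (a point): middle of the lid's hinge axis (the axis runs along the trainer's y), at the back rim, 67 mm above the bench
- lid_handle (a point): middle of the lid's steel bar handle: round bar 10 mm thick, 120 long along the trainer's y, 40 mm out from the lid's front face on 10 mm arms 55 mm either side of the middle; 35 mm clear between bar and lid. Shut, it is 83 mm above the bench, 235 mm in front of the hinge and 16 mm above it; it turns with the lid. Lid open: 0.3 m up
- power (a joint): trainer's power toggle: 0 off (bat leaning 0.4 rad to the front, towards the robot), 0.8 rad fully on (leaning 0.4 rad to the back). It stays where it is left; about 1 N at the tip moves it. Starts off
- power_pivot (a point): pivot of the power toggle at panel height, front right of the panel; red-tipped bat 34 mm long, tip 11 mm across; swings front to back in the trainer's x-z plane. The front rim is 33 mm in front of this point and the right rim 22 mm to the right of it
- parts_box: orange closed component box 110 (x) x 60 (y) x 30 mm, 0.15 kg; origin at the centre of its underside, z up. Starts stowed under the lid, lying on the panel
- tray: grey open bench tray, fixed, 200 (x) x 140 (y) x 22 mm, walls and floor 4 mm; origin at the centre of its underside; stands left of the trainer
- board_a: white half-size solderless breadboard, a flat block 82 (its x) x 55 (its y) x 9.5 mm, 50 g, smooth underside; origin at the centre of the underside, z up. Starts on the bench to the right of the trainer. Two or three of the three boards are present. Either end may face forward.
- board_b: white half-size solderless breadboard, a flat block 82 (its x) x 55 (its y) x 9.5 mm, 50 g, smooth underside; origin at the centre of the underside, z up. Starts on the bench to the right of the trainer. Two or three of the three boards are present. Either end may face forward.
- board_c: white half-size solderless breadboard, a flat block 82 (its x) x 55 (its y) x 9.5 mm, 50 g, smooth underside; origin at the centre of the underside, z up. Starts on the bench to the right of the trainer. Two or three of the three boards are present. Either end may face forward.
- multimeter: green multimeter 190 x 90 x 45 mm lying on the bench, not part of the job; origin at the centre of its underside
- screwdriver: screwdriver lying on the bench, not part of the job
- cleaner: small bottle, 48 mm across and 100 mm tall, standing on the bench, not part of the job; origin at the centre of its underside
Not all that is in view belongs to the job. Leave any yellow look-alike of the board_a alone. What is shaped like the board_c but turquoise is not meant.

How it is judged:
On the way, in this order (a step that is already met when the one before it is completed fails the run):
1. the lid is open and rests on its stop by itself (value of joint lid above 1.68 rad and contact force between the fingers and lid below 0.3 N and velocity of joint lid below 0.1 rad/s), for 0.3 s.
2. the parts box lies in the tray and every breadboard is home in the corner row (x of parts_box in the frame of tray between -0.08 and 0.08 m and y of parts_box in the frame of tray between -0.05 and 0.05 m and z of parts_box in the frame of tray between 0 and 0.009 m and angle between parts_box's own z axis and vertical below 0.08 rad and linear speed of each of parts_box, board_a, board_b, board_c below 0.02 m/s and x of board_a in the frame of bay between -0.0445 and -0.0375 m and z of board_a in the frame of bay between -0.004 and 0.004 m and angle between the x axis of each of board_a, board_b, board_c and the x axis of bay, either way round below 0.045 rad and angle between each of board_a, board_b, board_c's own z axis and vertical below 0.06 rad and (y of board_a in the frame of bay between -0.031 and -0.024 m or y of board_a in the frame of bay between -0.088 and -0.077 m or y of board_a in the frame of bay between -0.145 and -0.13 m) and x of board_b in the frame of bay between -0.0445 and -0.0375 m and z of board_b in the frame of bay between -0.004 and 0.004 m and (y of board_b in the frame of bay between -0.031 and -0.024 m or y of board_b in the frame of bay between -0.088 and -0.077 m or y of board_b in the frame of bay between -0.145 and -0.13 m) and x of board_c in the frame of bay between -0.0445 and -0.0375 m and z of board_c in the frame of bay between -0.004 and 0.004 m and (y of board_c in the frame of bay between -0.031 and -0.024 m or y of board_c in the frame of bay between -0.088 and -0.077 m or y of board_c in the frame of bay between -0.145 and -0.13 m) and (y of board_a in the frame of bay between -0.031 and -0.024 m or y of board_b in the frame of bay between -0.031 and -0.024 m or y of board_c in the frame of bay between -0.031 and -0.024 m) and (y of board_a in the frame of bay between -0.088 and -0.077 m or y of board_b in the frame of bay between -0.088 and -0.077 m or y of board_c in the frame of bay between -0.088 and -0.077 m)), for 0.3 s.
3. the power toggle is fully on (value of joint power above 0.65 rad), for 0.2 s.
At the end, for the whole second after the job is handed in: lid past 1.68 rad; box flat, upright on the tray floor; each board flat, within 0.045 rad of square, back end within 3.5 mm of the ledge, boards in one row from the left leg (centres within 3.5, 5.5, 7.5 mm of their places); all at rest; toggle past 0.65 rad (all of step 2 and value of joint lid above 1.68 rad and value of joint power above 0.65 rad); the robot touches nothing.
It fails at once if the multimeter is disturbed (moved more than 30 mm) (distance of multimeter from where it was at the start of the episode above 0.03 m).
It fails at once if the screwdriver is disturbed (moved more than 30 mm) (distance of screwdriver from where it was at the start of the episode above 0.03 m).
It fails at once if the bottle is disturbed (moved more than 30 mm) (distance of cleaner from where it was at the start of the episode above 0.03 m).
Of board_a, board_b, board_c only 2 to 3 are there at a start; the rules pass over those that are not, and their reading is None.
At some moment in a run one of board_a, board_b, board_c may be knocked a few centimetres aside while the robot is not near it.
Once in a run the grip may slacken for a moment while it holds something.
It also fails if it takes over 210 s, if anything falls off the work surface, if the arm or the gripper's body presses on something with over 40 N, if the wrist force passes 120 N, or if a joint passes its speed limit or range.

## Working session

There is one attempt and no reset: what is moved stays moved. The work goes in short steps, Python scripts to look and compute and a shell command to move; the robot and the scene stay as the last step left them, time stands still between calls to the robot, and variables do not carry over. Pictures are saved under pics/ and viewed, at most 14 in all, crops included, and the job is handed in when it is done.

```bash
mkdir -p pics; ls; python3 - <<'E'
from bench import robot, imaging
import cv2
for n in("top","side"):
    im=imaging.snapshot(n); cv2.imwrite(f"pics/{n}0.png",im[:,:,::-1])
    p=imaging.camera_params(n); print(n,p)
o=robot.get_obs();print(o)
E
```

```text
pics
top {'camera_matrix': array([[435.39783952,   0.        , 318.81845988],
       [  0.        , 435.39783952, 244.16274012],
       [  0.        ,   0.        ,   1.        ]]), 'R': array([[-0.02249614, -0.99957602,  0.01848498],
       [-0.99745556,  0.02118962, -0.06806918],
       [ 0.06764863, -0.01996924, -0.99750934]]), 't': array([-0.0342861 ,  0.5705428 ,  1.29208063])}
side {'camera_matrix': array([[595.28133891,   0.        , 312.6784515 ],
       [  0.        , 595.28133891, 243.16902747],
       [  0.        ,   0.        ,   1.        ]]), 'R': array([[-0.93196009, -0.36188761,  0.02208512],
       [-0.26070829,  0.62657295, -0.73446411],
       [ 0.25195552, -0.69024901, -0.67828808]]), 't': array([0.48845775, 0.23370105, 1.17146719])}
{'time': 0.1, 'joint_positions': array([-1.24010336e+00,  8.78794796e-02,  1.37205442e+00,  3.65133516e-05,
        1.68360841e+00, -1.03084645e-01]), 'qvel': array([-0.00084467, -0.00178863, -0.00350116,  0.00174143, -0.00135509,
        0.00190363]), 'joint_torque': array([ 2.87430237e-03, -3.41250587e+01, -3.03301978e+01,  7.20877480e-02,
        3.05026013e-02, -9.05659863e-05]), 'tool_pos': array([ 0.23103089, -0.49861868,  0.21544679]), 'ee_rot': array([-3.13965708e+00, -2.36720246e-04,  4.33781453e-01]), 'wrist_force': array([-0.61834812, -0.67930085, -0.09253978]), 'wrist_torque': array([-0.00533082, -0.01241987,  0.03785553]), 'finger_force': 0.0, 'width': 0.09400286562188571}
```

View pics/top0.png

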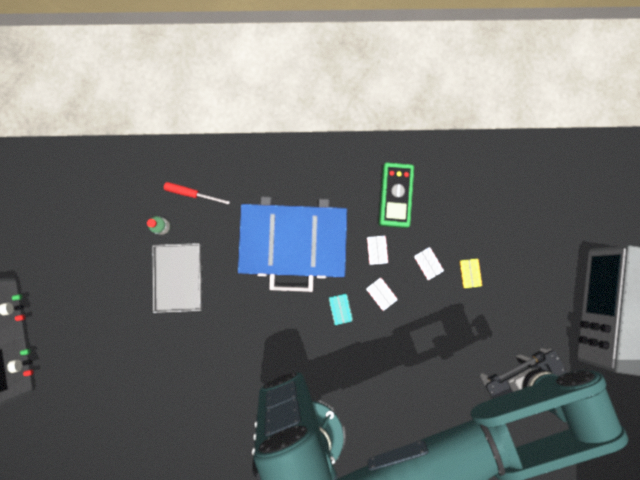

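View pics/side0.png

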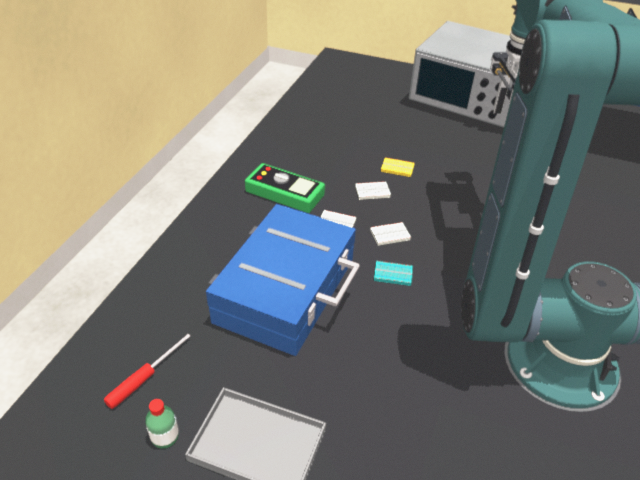

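The top view shows the lid at about (293,241), its handle at (291,284), the tray at (177,278), and white boards at (377,250), (429,264) and (381,294). The decoys are turquoise at (341,309) and yellow at (471,273). The three white blocks match the breadboard description. I'll measure next and confirm with a crop.

```bash
cat > h.py <<'E'
from bench import robot, imaging
import cv2, numpy as np
np.set_printoptions(precision=4,suppress=True)
def ray(n,px,z):
    p=imaging.camera_params(n);R,t=p["R"],p["t"]
    px=np.atleast_2d(np.array(px,float))
    d=(R.T@np.linalg.inv(p["camera_matrix"])@np.c_[px,np.ones(len(px))].T).T
    c=-R.T@t
    return c+d*((z-c[2])/d[:,2])[:,None]
def proj(n,X):
    p=imaging.camera_params(n);c=p["R"]@np.array(X,float)+p["t"];q=p["camera_matrix"]@c
    return q[:2]/q[2]
def snap(n,name=None):
    im=np.ascontiguousarray(imaging.snapshot(n)[:,:,::-1])
    if name: cv2.imwrite(f"pics/{name}.png",im)
    return im
MASK=dict(white=((0,0,185),(179,50,255)),blue=((105,150,60),(120,255,255)),orange=((5,150,100),(18,255,255)),yellow=((22,120,120),(32,255,255)),gray=((0,0,90),(179,40,180)),red=((0,150,90),(4,255,255)))
def blobs(im,col,z,amin=100,amax=1e9,roi=(0,150,640,480),n="top",upscale=4):
    """rects in world: centre, long, short, yaw of long side"""
    big=cv2.resize(im,None,fx=upscale,fy=upscale,interpolation=cv2.INTER_CUBIC)
    m=cv2.inRange(cv2.cvtColor(big,cv2.COLOR_BGR2HSV),*MASK[col])
    k=np.zeros_like(m);x0,y0,x1,y1=[upscale*v for v in roi];k[y0:y1,x0:x1]=255
    m=cv2.morphologyEx(m&k,cv2.MORPH_CLOSE,np.ones((9,9)))
    out=[]
    for c in cv2.findContours(m,cv2.RETR_EXTERNAL,cv2.CHAIN_APPROX_NONE)[0]:
        a=cv2.contourArea(c)/upscale**2
        if a<amin or a>amax: continue
        pix=(c[:,0]+.5)/upscale-.5
        W=ray(n,pix,z)[:,:2]
        r=cv2.minAreaRect((W*1000).astype(np.float32))
        B=cv2.boxPoints(r);e=[B[1]-B[0],B[2]-B[1]];e.sort(key=np.linalg.norm)
        yaw=np.degrees(np.arctan2(e[1][1],e[1][0]));yaw=(yaw+90)%180-90
        out.append(dict(px=pix.mean(0).round(0),c=np.array(r[0])/1000,L=np.linalg.norm(e[1]),S=np.linalg.norm(e[0]),yaw=yaw,box=B))
    return out
E
python3 - <<'E'
from h import *
im=cv2.imread("pics/top0.png")
for col,z,roi in(("white",.0095,(355,225,455,320)),("blue",.099,(200,190,370,300)),("gray",.022,(140,235,215,320))):
    for b in blobs(im,col,z,200,roi=roi): print(col,b["px"],b["c"],b["L"],b["S"],b["yaw"],b["box"].round(0).tolist() if col!="white" else "")
c=im[180:330,140:490];cv2.imwrite("pics/crop1.png",cv2.resize(c,None,fx=2.28,fy=2.28,interpolation=cv2.INTER_CUBIC))
E
```

```text
white [381. 294.] [ 0.4162 -0.2328] 85.497025 58.106884 36.141266 
white [428. 263.] [ 0.5054 -0.3792] 85.557304 58.67943 29.013268 
white [377. 250.] [ 0.5498 -0.224 ] 85.34946 58.53465 3.3076935 
blue [292. 240.] [0.5775 0.0292] 298.10284 193.07689 86.61783 [[472.0, -114.0], [665.0, -125.0], [683.0, 172.0], [490.0, 184.0]]
gray [176. 278.] [0.4794 0.379 ] 207.25423 148.96773 0.9721832 [[375.0, 452.0], [377.0, 303.0], [584.0, 306.0], [582.0, 455.0]]
```

View pics/crop1.png

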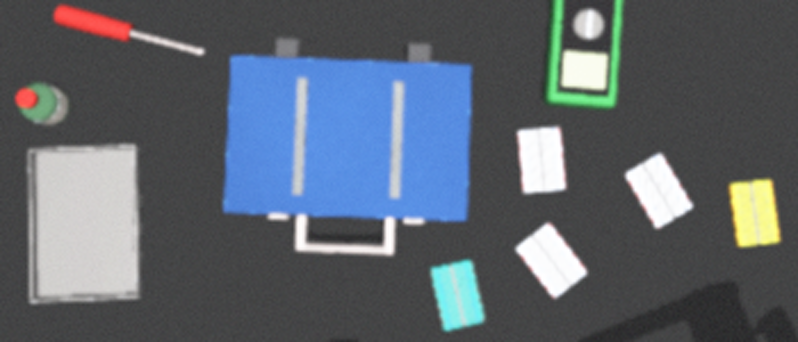

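The crop confirms three plain white breadboards, at top-view pixels (377,250), (429,264) and (381,294). Turquoise (341,309) and yellow (471,273) are left alone. The lid measures 298×193 mm, which fits, with trainer yaw about -3.4°. I'll move above the handle while checking where it is.

```bash
python3 - <<'E'
from h import *
o=np.array([.5775,.0292]);a=np.radians(-3.38);R=np.array([[np.cos(a),-np.sin(a)],[np.sin(a),np.cos(a)]])
for n,p in(("handle",(-.1375,0,.083)),("hinge",(.0975,0,.067)),("bay",(.0855,.138,.055)),("corner FL top",(-.0975,.15,.099)),("BR",(.0975,-.15,.099)),("FLbot",(-.0975,.15,0))):
    w=np.r_[o+R@p[:2],p[2]];print(n,w,proj("top",w),proj("side",w))
E
python3 -m pendant '[[1.8,4.4,0,0,0,7.7,1],[1.8,4.4,0,0,0,7.7,1],[1.8,4.4,0,0,0,7.7,1],[1.8,4.4,0,0,0,7.7,1],[1.8,4.4,0,0,0,7.7,1],[1.8,4.4,0,0,0,7.7,1],[1.8,4.4,0,0,0,7.7,0.4],[1.8,4.4,0,0,0,7.7,0.4]]'
```

```text
handle [0.4402 0.0373 0.083 ] [290.7091 288.6632] [345.6599 283.5087]
hinge [0.6748 0.0235 0.067 ] [294.2558 207.6174] [244.0907 253.984 ]
bay [0.671  0.1619 0.055 ] [247.2782 210.4539] [215.6225 303.0379]
corner FL top [0.489  0.1847 0.099 ] [237.6065 272.6315] [295.3983 323.918 ]
BR [ 0.666  -0.1263  0.099 ] [346.4657 207.9653] [275.7486 202.9807]
FLbot [0.489  0.1847 0.    ] [243.0725 272.7244] [295.2773 356.3562]
time: 0.9
tool_pos: [0.3752, -0.1452, 0.2162]
ee_rot: [3.142, -0.0, 1.514]
wrist_force: [1.3, -0.2, -0.5]
width: 0.0813
finger_force: 0.0
```

```bash
python3 -m pendant '[[1.6,4.55,0,0,0,0,0.4],[1.6,4.55,0,0,0,0,0.4],[1.6,4.55,0,0,0,0,0.4],[1.7,4.6,0,0,0,0,0.4],[0,0,-4.5,0,0,0,0.4],[0,0,-4,0,0,0,0.4],[0,0,-2,0,0,0,0.4],[0,0,0,0,0,0,0.4]]'
python3 - <<'E'
from h import *
im=snap("side","side1");cv2.imwrite("pics/side1c.png",cv2.resize(im[180:360,180:420],None,fx=3,fy=3))
E
```

```text
time: 1.7
tool_pos: [0.437, 0.0359, 0.1073]
ee_rot: [-3.133, 0.0, 1.51]
wrist_force: [-0.6, 0.5, -0.3]
width: 0.0373
finger_force: 0.0
```

View pics/side1c.png

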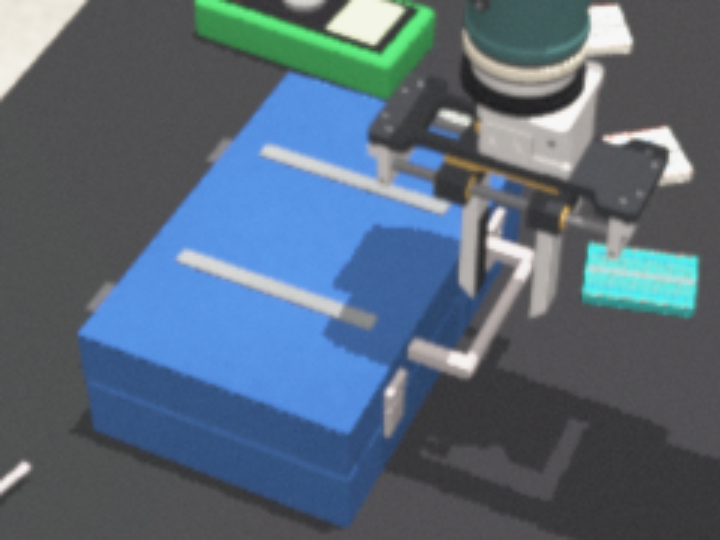

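The fingers straddle the bar; in the crop they're at about (470,285) and (540,305), with the bar at about (500,300). I'll descend and grip.

```bash
python3 -m pendant '[[0.2,0.1,-1.6,0,0,0,0.4],[0,0,-1.6,0,0,0,0.4],[0,0,0,0,0,0,0.4],[0,0,0,0,0,0,0],[0,0,0,0,0,0,0],[0,0,0,0,0,0,0],[0,0,0,0,0,0,0]]'
python3 - <<'E'
from h import *
# waypoints for arc: grasp pt about hinge; tool tilt phi towards +x
h=np.array([0.6748,.067]);
g0=robot.get_obs()["tool_pos"];print(g0)
h=np.array([.6748,.067]); r0=np.array([-.235,.016])
prev=None
for th in np.arange(0,1.751,.125):
    c,s=np.cos(th),np.sin(th)
    x=h[0]+r0[0]*c+r0[1]*s; z=h[1]-r0[0]*s+r0[1]*c
    phi=np.radians(min(45,max(0,(th-.5)*36)))
    t=np.array([x+.008*np.sin(phi),z-.008*np.cos(phi)])
    if prev is not None: print(round(th,3),t,((t-prev[0])*100).round(2),np.degrees(phi-prev[1]).round(1))
    prev=(t,phi)
E
```

```text
time: 2.45
tool_pos: [0.4397, 0.0365, 0.0803]
ee_rot: [-3.136, 0.0, 1.509]
wrist_force: [-8.4, 0.3, 11.3]
width: 0.0093
finger_force: 28.3
[0.4397 0.0365 0.0803]
0.125 [0.4436 0.1042] [0.38 2.92] 0.0
0.25 [0.4511 0.1326] [0.74 2.85] 0.0
0.375 [0.462 0.16 ] [1.09 2.73] 0.0
0.5 [0.4762 0.1857] [1.42 2.57] 0.0
0.625 [0.4942 0.2095] [1.8  2.38] 4.5
0.75 [0.515 0.231] [2.08 2.15] 4.5
0.875 [0.5383 0.2498] [2.33 1.89] 4.5
1.0 [0.5638 0.2658] [2.55 1.59] 4.5
1.125 [0.591  0.2785] [2.72 1.28] 4.5
1.25 [0.6195 0.2879] [2.85 0.94] 4.5
1.375 [0.649  0.2938] [2.94 0.59] 4.5
1.5 [0.6788 0.2961] [2.99 0.23] 4.5
1.625 [0.7087 0.2947] [ 2.99 -0.14] 4.5
1.75 [0.7381 0.2897] [ 2.94 -0.5 ] 4.5
```

```bash
python3 -m pendant '[[0.1,0,1.4,0,0,0,0],[0.3,0,1.5,0,0,0,0],[0.35,0,1.45,0,0,0,0],[0.4,0,1.4,0,0,0,0],[0.5,0,1.4,0,0,0,0],[0.6,-0.05,1.35,0,0,0,0],[0.7,-0.05,1.3,0,0,0,0],[0.75,-0.05,1.25,0,0,0,0]]' | sed -n '2p;4,6p'
python3 -m pendant '[[1.8,-0.1,2.4,-0.3,-4.5,0,0],[2.1,-0.1,2.15,-0.3,-4.5,0,0],[2.3,-0.15,1.9,-0.3,-4.5,0,0],[2.55,-0.15,1.6,-0.3,-4.5,0,0],[2.7,-0.15,1.3,-0.3,-4.5,0,0],[0,0,0,0,0,0,0]]'
```

```text
tool_pos: [0.4746, 0.0345, 0.1908]
wrist_force: [-12.5, -0.8, 5.3]
width: 0.0089
finger_force: 30.0
time: 3.85
tool_pos: [0.5953, 0.0275, 0.2884]
ee_rot: [2.739, 0.003, 1.508]
wrist_force: [-4.5, -2.5, 7.5]
width: 0.0088
finger_force: 30.0
```

```bash
python3 -m pendant '[[2.85,-0.15,0.95,-0.3,-4.5,0,0],[2.95,-0.15,0.6,-0.3,-4.5,0,0],[2.9,-0.2,0.2,-0.3,-4.5,0,0],[2.5,-0.2,-0.1,-0.3,-4.5,0,0],[0,0,0,0,0,0,0]]'
```

```text
time: 4.35
tool_pos: [0.7068, 0.0208, 0.3006]
ee_rot: [2.43, 0.004, 1.507]
wrist_force: [1.4, -1.5, 1.1]
width: 0.0089
finger_force: 30.0
```

```bash
python3 -m pendant '[[1.5,-0.1,-0.2,0,0,0,0],[0.8,-0.05,-0.1,0,0,0,0],[0,0,0,0,0,0,0],[0,0,0,0,0,0,0.35],[0,0,0,0,0,0,0.35],[-1.3,0.1,1.5,0,0,0,0.35],[-2.6,0.2,3,0,0,0,0.35],[-2.6,0.2,3,0,0,0,0.35]]'
python3 - <<'E'
from h import *
im=snap("top","top2");b=snap("side","side2")
cv2.imwrite("pics/m2.png",np.hstack([im[150:450,130:510],b[100:400,120:540]]))
E
```

```text
time: 5.15
tool_pos: [0.6624, 0.0255, 0.3717]
ee_rot: [2.435, 0.002, 1.508]
wrist_force: [1.1, 0.4, 0.3]
width: 0.0328
finger_force: 0.0
```

View pics/m2.png

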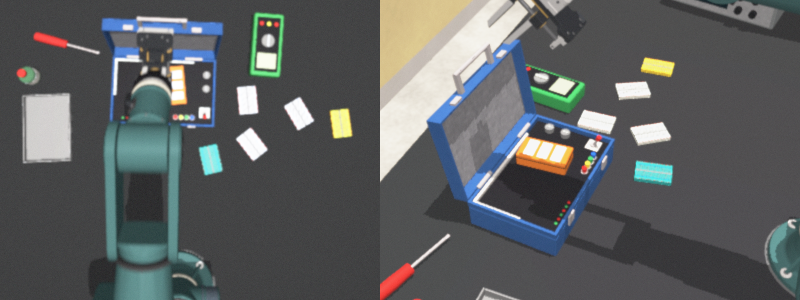

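The lid stands open in the side view, with its shell at about (475,120) in the mosaic. The orange box lies on the panel at about (545,155) in the side part. Next I'll move the arm aside and measure.

```bash
python3 -m pendant '[[-3.6,2.9,0,0.3,8.1,0,0.35],[-3.6,2.9,0,0.3,8.1,0,0.35],[-3.6,2.9,0,0.3,8.1,0,0.35],[-3.6,2.9,-1,0.3,8.1,0,1],[-3.6,2.9,-2,0.3,8.1,0,1],[-3.6,2.9,-3,0,0,0,1],[-3.6,2.9,-3,0,0,0,1],[-3.6,2.9,-3,0,0,0,1]]'
python3 - <<'E'
from h import *
im=snap("top","top3");b=snap("side","side3")
for col,z,roi,n,i in(("white",.0095,(355,225,455,320),"top",im),("orange",.085,(240,190,350,290),"top",im)):
    for q in blobs(i,col,z,80,roi=roi,n=n): print(col,q["px"],q["c"],q["L"],q["S"],q["yaw"])
A=cv2.resize(im[190:290,225:365],None,fx=5,fy=5,interpolation=cv2.INTER_CUBIC)
cv2.imwrite("pics/p3.png",A)
E
```

```text
time: 6.05
tool_pos: [0.3846, 0.2498, 0.2585]
ee_rot: [-3.142, 0.019, 1.516]
wrist_force: [0.7, 0.1, 0.5]
width: 0.0692
finger_force: 0.0
white [381. 294.] [ 0.4162 -0.2328] 85.49828 58.101265 36.34912
white [428. 263.] [ 0.5054 -0.3791] 85.78482 58.545723 29.15335
white [377. 250.] [ 0.5499 -0.2239] 85.31701 58.516647 3.0440445
orange [304. 235.] [ 0.5926 -0.004 ] 113.01662 63.274494 3.080864
```

View pics/p3.png

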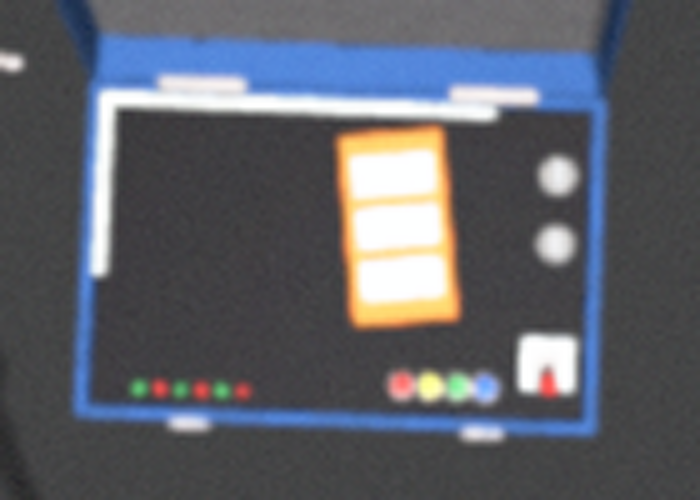

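Panel clear view: the box is upright at about (398,227) in the crop, 113×63 mm in the mask, which fits. I'll pick it up across its 60 mm width.

```bash
python3 -m pendant '[[2.6,-3.2,-0.5,0,0,-8.4,1],[2.6,-3.2,-0.5,0,0,-8.4,1],[2.6,-3.2,-0.5,0,0,-8.4,1],[2.6,-3.2,-0.5,0,0,-8.4,1],[2.6,-3.2,-0.5,0,0,-8.4,1],[2.6,-3.2,-0.5,0,0,-8.4,1],[2.6,-3.1,-0.5,0,0,-8.4,1],[2.6,-3.1,-0.5,0,0,-8.4,1]]' | sed -n 2,3p
python3 -m pendant '[[0,0,-2,0,0,-8.4,1],[0,0,-2,0,0,-8.2,1],[0,0,-2,0,0,0,1],[0,0,0,0,0,0,1],[0,0,0,0,0,0,1]]'
```

```text
tool_pos: [0.5956, -0.0076, 0.2207]
ee_rot: [3.14, 0.018, 0.336]
time: 7.45
tool_pos: [0.5943, -0.0058, 0.1608]
ee_rot: [3.14, 0.019, 0.053]
wrist_force: [-0.1, 0.1, 0.8]
width: 0.0942
finger_force: 0.0
```

```bash
python3 -m pendant '[[-0.1,0.1,-3,0,-1.1,0,1],[0,0,-3,0,0,0,1],[0,0,-2,0,0,0,1],[0,0,-1.1,0,0,0,1],[0,0,0,0,0,0,1],[0,0,0,0,0,0,0],[0,0,0,0,0,0,0],[0,0,0,0,0,0,0]]'
python3 -m pendant '[[0,0,0,0,0,0,0],[0,0,1,0,0,0,0],[0,0,2,0,0,0,0],[0,0,3,0,0,0,0],[0,0,3,0,0,0,0],[0,0,0,0,0,0,0]]'
```

```text
time: 8.25
tool_pos: [0.594, -0.0045, 0.0713]
ee_rot: [3.139, -0.003, 0.053]
wrist_force: [-0.6, 1.0, -0.1]
width: 0.0737
finger_force: 0.0
time: 8.85
tool_pos: [0.5959, -0.0046, 0.1658]
ee_rot: [3.138, -0.011, 0.053]
wrist_force: [1.3, -0.0, -0.5]
width: 0.0598
finger_force: 29.9
```

```bash
python3 -m pendant '[[-1.4,4.8,0,0,0.5,0,0],[-1.4,4.8,0,0,0,0,0],[-1.4,4.8,0,0,0,0,0],[-1.4,4.8,0,0,0,0,0],[-1.4,4.8,0,0,0,0,0],[-1.5,4.8,0,0,0,-1,0],[-1.6,4.8,0,0,0,-1,0],[-1.6,4.8,0,0,0,0,0]]' | sed -n '2,3p;5,6p'
python3 -m pendant '[[0,0,-4,0,0,0,0],[0,0,-4,0,0,0,0],[0,0,-2.5,0,0,0,0],[0,0,-2,0,0,0,0],[0,0,-1.0,0,0,0,0],[0,0,0,0,0,0,0],[0,0,0,0,0,0,0]]'
```

```text
tool_pos: [0.4749, 0.3796, 0.1579]
ee_rot: [3.138, 0.01, 0.018]
width: 0.06
finger_force: 29.9
time: 10.35
tool_pos: [0.4763, 0.3781, 0.0241]
ee_rot: [3.14, 0.009, 0.018]
wrist_force: [-0.5, 0.4, -1.2]
width: 0.0599
finger_force: 29.9
```

```bash
python3 -m pendant '[[0,0,-0.3,0,-0.5,0,0],[0,0,-0.3,0,0,0,0],[0,0,0,0,0,0,0],[0,0,0,0,0,0,0.85],[0,0,0,0,0,0,0.85],[0,0,2,0,0,0,0.85],[0,0,4,0,0,0,0.85],[0,0,4,0,0,0,0.85]]'
```

```text
time: 11.15
tool_pos: [0.4756, 0.3777, 0.1176]
ee_rot: [3.138, 0.003, 0.018]
wrist_force: [-0.1, 0.2, 0.0]
width: 0.08
finger_force: 0.0
```

```bash
python3 -m pendant '[[0.5,-4.6,2,0,0,0,1],[0.5,-4.6,1,0,0,0,1],[0.5,-4.6,0,0,0,0,1],[0.5,-4.6,0,0,0,0,1],[0.5,-4.6,0,0,0,0,1],[0.5,-4.6,0,0,0,0,1],[0.5,-4.6,0,0,0,0,1],[0.5,-4.6,0,0,0,0,1]]' | sed -n 2,3p
python3 -m pendant '[[0.7,-4.7,0,0,0,2,1],[0.7,-4.7,0,0,0,0,1],[0.7,-4.7,0,0,0,0,1],[0.7,-4.7,0,0,0,0,1],[0.7,-4.6,0,0,0,0,1],[0,0,-2,0,0,0,1],[0,0,-3,0,0,0,1],[0,0,0,0,0,0,1]]'
python3 - <<'E'
from h import *
im=snap("top","top4");b=snap("side","side4")
for col,z,roi in(("white",.0095,(355,225,455,320)),("orange",.034,(140,235,215,320))):
    for q in blobs(im,col,z,80,roi=roi): print(col,q["px"],q["c"],q["L"],q["S"],q["yaw"])
A=cv2.resize(b[360:480,150:350],None,fx=2,fy=2);B=cv2.resize(b[120:240,290:490],None,fx=2,fy=2);cv2.imwrite("pics/m4.png",np.hstack([A,B]))
E
```

```text
tool_pos: [0.5162, 0.0088, 0.1478]
ee_rot: [3.14, 0.0, 0.018]
time: 12.75
tool_pos: [0.5482, -0.2224, 0.0926]
ee_rot: [-3.138, 0.009, 0.052]
wrist_force: [-0.8, 0.2, -0.9]
width: 0.094
finger_force: 0.0
white [381. 292.] [ 0.4161 -0.2325] 85.4549 58.696163 36.392845
white [434. 269.] [ 0.4895 -0.388 ] 58.576206 49.44955 -60.79555
```

View pics/m4.png

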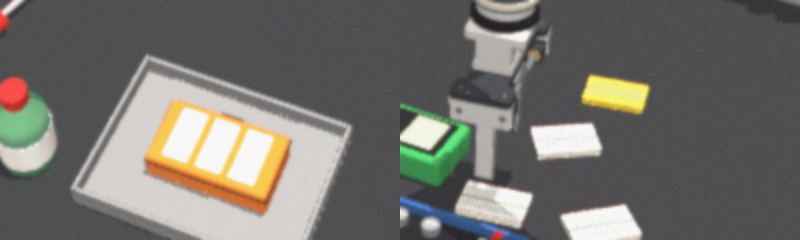

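The box lies flat in the tray, at about (218,150) in the mosaic, and the gripper is over the first board. Grasp it.

```bash
python3 -m pendant '[[0.1,-0.1,-3.5,0,0,0,1],[0,0,-2.5,0,0,0,1],[0,0,-1.2,0,0,0,1],[0,0,-0.6,0,0,0,1],[0,0,0,0,0,0,1]]' | sed -n 2,4p
python3 -m pendant '[[0,0,0,0,0,0,0],[0,0,0,0,0,0,0],[0,0,0,0,0,0,0],[0,0,0,0,0,0,0],[0,0,1,0,0,0,0],[0,0,3,0,0,0,0],[0,0,4,0,0,0,0],[0,0,4,0,0,0,0]]'
```

```text
tool_pos: [0.5529, -0.2243, 0.021]
ee_rot: [3.139, -0.001, 0.054]
wrist_force: [0.9, -0.3, -0.2]
time: 14.15
tool_pos: [0.552, -0.2242, 0.1419]
ee_rot: [3.14, 0.001, 0.053]
wrist_force: [1.0, 0.2, 0.1]
width: 0.0332
finger_force: 0.0
```

```bash
python3 - <<'E'
from h import *
print(robot.get_obs()["tool_pos"])
b=snap("side","side5")
for q in blobs(b,"white",.0095,80,roi=(300,150,440,260),n="side"): print(q["px"],q["c"],q["L"],q["S"],q["yaw"])
b=cv2.imread("pics/side0.png")
for q in blobs(b,"white",.0095,80,roi=(300,150,440,260),n="side"): print(q["px"],q["c"],q["L"],q["S"],q["yaw"])
b=cv2.imread("pics/side3.png")
for q in blobs(b,"white",.0095,80,roi=(300,150,440,260),n="side"): print(q["px"],q["c"],q["L"],q["S"],q["yaw"])
E
```

```text
[ 0.552  -0.2242  0.1419]
[333. 245.] [ 0.5271 -0.1374] 33.277237 30.969551 88.32948
[390. 233.] [ 0.4133 -0.2295] 85.41124 65.40265 35.90155
[337. 221.] [ 0.5475 -0.2195] 83.633484 66.43759 3.7292938
[372. 190.] [ 0.502  -0.3741] 85.430855 68.8006 28.401962
[305. 185.] [ 0.6669 -0.3245] 71.95669 37.511086 -67.855576
[314. 244.] [ 0.5692 -0.1204] 76.8486 12.962496 -3.7077942
[390. 233.] [ 0.4132 -0.2293] 85.41124 65.817505 35.90162
[338. 218.] [ 0.5489 -0.2318] 84.91862 42.55846 3.132347
[372. 190.] [ 0.5025 -0.3744] 86.03033 68.77 29.123032
[305. 185.] [ 0.6669 -0.3245] 71.96589 37.511086 -67.85551
[364. 231.] [ 0.483  -0.2292] 211.7284 164.58437 -26.409119
[385. 191.] [ 0.4707 -0.3861] 58.368027 23.906504 -74.250305
[305. 185.] [ 0.6669 -0.3245] 71.97372 37.511086 -67.85553
```

```bash
python3 -m pendant '[[0,0,-4,0,0,0,1],[-0.2,0,-4,0,0,0,1],[0,0,-3,0,0,0,1],[0,0,-1.2,0,0,0,1],[0,0,-0.5,0,0,0,1],[0,0,0,0,0,0,1],[0,0,0,0,0,0,1]]' | sed -n 2,4p
```

```text
tool_pos: [0.551, -0.2247, 0.0143]
ee_rot: [3.139, -0.002, 0.053]
wrist_force: [0.1, -0.5, -0.8]
```

```bash
python3 -m pendant '[[0,0,-0.1,0,0,0,0],[0,0,0,0,0,0,0],[0,0,0,0,0,0,0],[0,0,0,0,0,0,0],[0,0,1,0,0,0,0],[0,0,3,0,0,0,0],[0,0,4,0,0,0,0],[0,0,4,0,0,0,0]]'
python3 - <<'E'
from h import *
o=np.array([.5775,.0292]);a=np.radians(-3.38);R=np.array([[np.cos(a),-np.sin(a)],[np.sin(a),np.cos(a)]])
for y in (110.5,80.5,55.5,25.5,.5,-29.5): print(y,o+R@np.array([.0425,y/1000]))
E
```

```text
time: 15.7
tool_pos: [0.55, -0.2243, 0.1339]
ee_rot: [3.14, 0.001, 0.053]
wrist_force: [1.2, -1.9, -0.2]
width: 0.0248
finger_force: 0.0
110.5 [0.6264 0.137 ]
80.5 [0.6247 0.1071]
55.5 [0.6232 0.0821]
25.5 [0.6214 0.0521]
0.5 [0.62   0.0272]
-29.5 [ 0.6182 -0.0028]
```

The fingers need longer to close, so I lifted too early. Retrying with a proper wait.

```bash
python3 -m pendant '[[0,0,0,0,0,0,1],[0,0,0,0,0,0,1],[0,0,0,0,0,0,1],[0,0,0,0,0,0,1],[0,0,0,0,0,0,0.8],[0,0,0,0,0,0,0.8],[0,0,0,0,0,0,0.8]]' | sed -n 2,5p
python3 -m pendant '[[0,0,-4,0,0,0,0.8],[0,0,-4,0,0,0,0.8],[0,0,-2.8,0,0,0,0.8],[0,0,-0.8,0,0,0,0.8],[0,0,-0.4,0,0,0,0.8],[0,0,0,0,0,0,0.8]]' | sed -n 2,5p
python3 -m pendant '[[0,0,0,0,0,0,0],[0,0,0,0,0,0,0],[0,0,0,0,0,0,0],[0,0,0,0,0,0,0],[0,0,0,0,0,0,0],[0,0,0,0,0,0,0]]'
```

```text
tool_pos: [0.5501, -0.2243, 0.1317]
ee_rot: [3.14, 0.001, 0.053]
wrist_force: [0.6, 0.3, -0.0]
width: 0.0745
tool_pos: [0.5512, -0.2248, 0.0133]
ee_rot: [3.139, -0.001, 0.053]
wrist_force: [0.1, -0.4, 0.3]
width: 0.0752
time: 17.6
tool_pos: [0.5504, -0.2242, 0.0125]
ee_rot: [3.14, -0.0, 0.053]
wrist_force: [-0.2, 1.2, 0.4]
width: 0.031
finger_force: 0.3
```

```bash
python3 -m pendant '[[0,0,4,0,0,0,1],[0,0,4,0,0,0,1],[0,0,4,0,0,0,1],[-4,4,2,0,0,0,1],[-4,4,0,0,0,0,1],[-4,4,0,0,0,0,1],[-4,4,0,0,0,0,1],[-4,4,0,0,0,0,1]]' | sed -n 2,5p
python3 - <<'E'
from h import *
b=snap("side","side6");t=snap("top","top6")
for q in blobs(t,"white",.0095,80,roi=(355,225,455,320)): print(q["px"],q["c"],q["L"],q["S"],q["yaw"])
cv2.imwrite("pics/m6.png",np.hstack([cv2.resize(b[120:270,230:430],None,fx=2,fy=2),cv2.resize(t[180:330,320:520],None,fx=2,fy=2)]))
E
```

```text
tool_pos: [0.374, -0.0486, 0.1489]
ee_rot: [3.14, -0.0, 0.053]
wrist_force: [-0.2, 0.0, 0.1]
width: 0.0909
[381. 294.] [ 0.4162 -0.2328] 85.44311 58.101265 36.349113
[428. 263.] [ 0.5053 -0.3792] 85.55736 58.552334 29.013252
[376. 249.] [ 0.5524 -0.2215] 87.26523 14.399994 3.152359
```

View pics/m6.png

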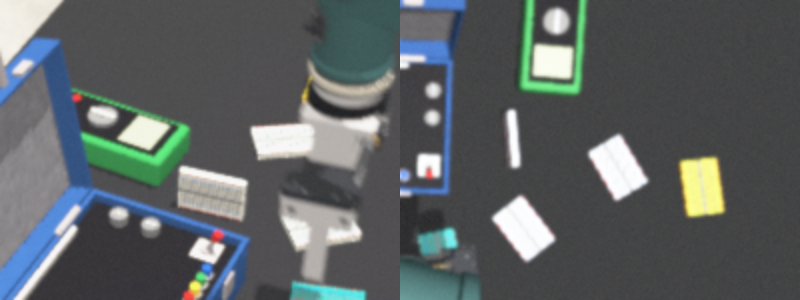

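The first board, at (513,138) in the right half, has been tipped onto its long edge; I need to know which face looks toward +y.

```bash
python3 - <<'E'
import cv2,numpy as np
b=cv2.imread("pics/side6.png")
A=cv2.resize(b[195:235,310:360],(500,400),interpolation=cv2.INTER_CUBIC)
b0=cv2.imread("pics/side0.png");B=cv2.resize(b0[220:250,365:415],(300,180),interpolation=cv2.INTER_CUBIC)
c=np.zeros((400,800,3),np.uint8);c[:,:500]=A;c[:180,500:]=B;cv2.imwrite("pics/m6b.png",c)
E
```

```text
(no output)
```

View pics/m6b.png

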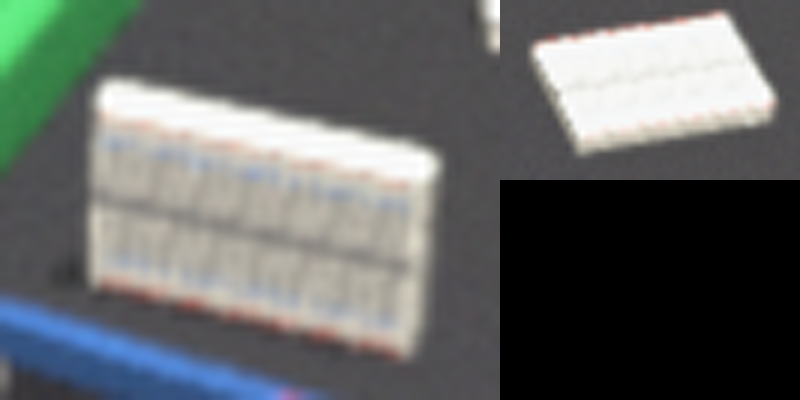

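The rails and hole pattern face +y, so the top face looks toward the trainer. I'll push the upper edge toward -y so that it falls onto its underside.

```bash
python3 -m pendant '[[4.4,-2.9,0,0,0,0,0],[4.4,-2.9,0,0,0,0,0],[4.4,-2.9,0,0,0,0,0],[4.4,-2.9,0,0,0,0,0],[0,0,-4,0,0,0,0],[0,0,-4,0,0,0,0],[0,0,-2.3,0,0,0,0],[0,0,0,0,0,0,0]]' 
python3 -m pendant '[[0,-1,0,0,0,0,0],[0,-1,0,0,0,0,0],[0,-1,0,0,0,0,0],[0,-1,0,0,0,0,0],[0,-1,0,0,0,0,0],[0,-1,0,0,0,0,0],[0,-1,0,0,0,0,0],[0,0,0,0,0,0,0]]'
```

```text
time: 19.3
tool_pos: [0.5399, -0.1594, 0.0407]
ee_rot: [-3.14, 0.009, 0.053]
wrist_force: [-1.0, -0.2, 0.3]
width: 0.0334
finger_force: 0.0
time: 20.1
tool_pos: [0.5425, -0.2312, 0.046]
ee_rot: [3.139, 0.0, 0.052]
wrist_force: [0.1, -0.2, 0.4]
width: 0.0005
finger_force: 0.0
```

Raise, step aside, look.

```bash
python3 -m pendant '[[0,2,4,0,0,0,0.8],[0,4,4,0,0,0,0.8],[-1,4,2,0,0,0,0.8],[-2,4.5,0,0,0,0,0.8],[-2,4.5,0,0,0,0,0.8],[0,0,0,0,0,0,0.8]]' |sed -n 2p
python3 - <<'E'
from h import *
t=snap("top","top7");b=snap("side","side7")
for q in blobs(t,"white",.0095,80,roi=(355,225,455,320)): print(q["px"],q["c"],q["L"],q["S"],q["yaw"])
for q in blobs(b,"white",.0095,80,roi=(300,170,420,260),n="side"): print(q["px"],q["c"],q["L"],q["S"],q["yaw"])
E
```

```text
tool_pos: [0.4904, -0.0395, 0.1416]
[381. 294.] [ 0.4161 -0.2328] 85.62533 58.073044 36.19114
[428. 263.] [ 0.5053 -0.3792] 85.55736 58.552334 29.013252
[385. 249.] [ 0.5519 -0.2484] 85.67002 58.222946 3.2898254
[390. 233.] [ 0.4134 -0.2295] 85.693344 65.08804 35.50035
[351. 218.] [ 0.5208 -0.2461] 65.35565 26.031288 -86.95888
[374. 190.] [ 0.5026 -0.3745] 86.31215 68.11109 29.740585
[305. 185.] [ 0.6669 -0.3245] 71.95669 37.511086 -67.855576
[338. 172.] [ 0.609  -0.4061] 100.165886 37.392006 22.983276
```

```bash
python3 -m pendant '[[1.2,-4.2,0,0,0,0,0.85],[1.2,-4.2,0,0,0,0,0.85],[1.2,-4.2,0,0,0,0,0.85],[1.2,-4.2,0,0,0,0,0.85],[1.3,-4.1,0,0,0,0,0.85],[0,0,-4,0,0,0,0.85],[0,0,-4,0,0,0,0.85],[0,0,0,0,0,0,0.85]]' | sed -n '2,3p;5p'
```

```text
tool_pos: [0.549, -0.2531, 0.0535]
ee_rot: [-3.136, 0.013, 0.051]
width: 0.0798
```

```bash
python3 -m pendant '[[0.1,0.4,-2.4,0,0,0,0.85],[0,0,-1.2,0,0,0,0.85],[0,0,-0.5,0,0,0,0.85],[0,0,0,0,0,0,0.85],[0,0,0,0,0,0,0.85],[0,0,0,0,0,0,0.85]]' | sed -n '2,5p'
```

```text
tool_pos: [0.5555, -0.2499, 0.0219]
ee_rot: [3.138, -0.002, 0.053]
wrist_force: [0.2, 0.5, -0.3]
width: 0.0799
```

```bash
python3 -m pendant '[[-0.2,0.15,-0.5,0,0,0,0.85],[0,0,-0.4,0,0,0,0.85],[0,0,0,0,0,0,0.85],[0,0,0,0,0,0,0.5],[0,0,0,0,0,0,0.5],[0,0,0,0,0,0,0.5],[0,0,0,0,0,0,0],[0,0,0,0,0,0,0]]' 
python3 -m pendant '[[0,0,0,0,0,0,0],[0,0,0,0,0,0,0],[0,0,0,0,0,0,0]]'
```

```text
time: 23.0
tool_pos: [0.5527, -0.2476, 0.0114]
ee_rot: [3.14, -0.0, 0.053]
wrist_force: [0.4, 1.9, 1.9]
width: 0.0547
finger_force: 30.1
time: 23.3
tool_pos: [0.5527, -0.2477, 0.0114]
ee_rot: [3.14, -0.0, 0.053]
wrist_force: [0.3, 1.9, 2.1]
width: 0.0546
finger_force: 30.1
```

```bash
python3 -m pendant '[[0,0,1,0,0,0,0],[0,0,3,0,0,0,0],[0,0,4,0,0,0,0],[0,0,4,0,0,0,0],[0.7,4.5,0,0,0,-3.2,0],[0.7,4.5,0,0,0,-3.2,0],[0.7,4.5,0,0,0,0,0],[0.7,4.5,0,0,0,0,0]]' | sed -n '2,3p;5,6p'
python3 -m pendant '[[0.9,4.5,0,0,0,0,0],[1.1,4.5,0,0,0,0,0],[1.1,4.5,0,0,0,0,0],[1.1,4,0,0,0,0,0],[0,0,-2,0,0,0,0],[0,0,0,0,0,0,0],[0,0,0,0,0,0,0]]'
```

```text
tool_pos: [0.5807, -0.0671, 0.1319]
ee_rot: [3.138, -0.001, -0.059]
width: 0.0546
finger_force: 30.0
time: 24.8
tool_pos: [0.6222, 0.1064, 0.1109]
ee_rot: [3.138, 0.001, -0.059]
wrist_force: [-0.1, -0.0, -0.7]
width: 0.0548
finger_force: 30.0
```

```bash
python3 -m pendant '[[0,0,-2.5,0,0,0,0],[0,0,-1.2,0,0,0,0],[0,0,-0.5,0,0,0,0],[0,0,-0.2,0,0,0,0],[0,0,0,0,0,0,0],[0,0,0,0,0,0,0]]' | sed -n '2,6p'
```

```text
tool_pos: [0.6233, 0.107, 0.0685]
ee_rot: [3.14, -0.002, -0.058]
wrist_force: [0.4, -0.1, 0.4]
width: 0.0546
finger_force: 30.0
```

```bash
python3 -m pendant '[[0.1,0,-0.15,0,0,0,0],[0.2,0,0,0,0,0,0],[0.1,0,0,0,0,0,0],[0,0,0,0,0,0,0]]' | sed -n '2,6p'
```

```text
tool_pos: [0.6267, 0.1073, 0.0664]
ee_rot: [3.14, -0.0, -0.058]
wrist_force: [-1.3, -0.2, 2.5]
width: 0.0548
finger_force: 31.1
```

```bash
python3 -m pendant '[[0.1,0,0,0,0,0,0],[0.1,0,0,0,0,0,0],[0.1,0,0,0,0,0,0],[0,0,0,0,0,0,0]]' | sed -n '2,6p'
```

```text
tool_pos: [0.6276, 0.1073, 0.0664]
ee_rot: [3.139, 0.005, -0.058]
wrist_force: [-7.9, 0.3, 7.0]
width: 0.0543
finger_force: 31.9
```

```bash
python3 -m pendant '[[-0.3,0,0.1,0,0,0,0.75],[0,0,0,0,0,0,0.75],[0,0,0,0,0,0,0.75],[0,0,3,0,0,0,0.75],[0,-2.5,2,0,0,0,0],[-0.3,-2.5,0,0,0,0,0],[0,0,0,0,0,0,0],[0,0,0,0,0,0,0]]' | sed -n '2,6p'
python3 -m pendant '[[0,0,-2,0,0,0,0],[0,0,-1.5,0,0,0,0],[0,0,-0.8,0,0,0,0],[0,0,-0.4,0,0,0,0],[0,0,0,0,0,0,0],[0,0,0,0,0,0,0]]' | sed -n '2,6p'
python3 - <<'E'
from h import *
t=snap("top","top8")
for q in blobs(t,"white",.0645,30,roi=(235,205,340,290)): print(q["px"],q["c"],q["L"],q["S"],q["yaw"])
E
```

```text
tool_pos: [0.6237, 0.057, 0.1164]
ee_rot: [3.14, 0.0, -0.059]
wrist_force: [0.4, 0.5, -0.0]
width: 0.0421
finger_force: 0.0
tool_pos: [0.624, 0.0574, 0.0704]
ee_rot: [3.14, -0.001, -0.058]
wrist_force: [0.3, 0.0, 0.7]
width: 0.0006
finger_force: 0.0
[334. 262.] [ 0.5131 -0.0884] 32.66693 31.974487 -1.4736252
[266. 234.] [0.6043 0.1057] 55.576897 40.33548 83.33035
[323. 210.] [ 0.6656 -0.0604] 51.693565 19.060482 86.5654
```

```bash
python3 -m pendant '[[0,0.5,-0.2,0,0,0,0],[0.05,0.5,0,0,0,0,0],[0.05,0.5,0,0,0,0,0],[0,0.5,0,0,0,0,0],[0.05,0.5,0,0,0,0,0],[0,0.5,0,0,0,0,0],[0.05,0.4,0,0,0,0,0],[0,0,0,0,0,0,0]]' | sed -n '2,4p'
python3 -m pendant '[[0,0.2,0,0,0,0,0],[0,0.2,0,0,0,0,0],[0,0.1,0,0,0,0,0],[0,0,0,0,0,0,0]]' | sed -n '2,4p'
```

```text
tool_pos: [0.6257, 0.0919, 0.068]
ee_rot: [3.14, -0.0, -0.058]
wrist_force: [-0.2, -0.1, 0.4]
tool_pos: [0.6256, 0.0963, 0.0679]
ee_rot: [3.14, 0.0, -0.058]
wrist_force: [-1.0, -0.3, 0.3]
```

```bash
python3 -m pendant '[[0,0.15,0,0,0,0,0],[0,0.15,0,0,0,0,0],[0,0.1,0,0,0,0,0],[0,0,0,0,0,0,0]]' | sed -n '2,4p'
python3 -m pendant '[[0,0.1,0,0,0,0,0],[0,0.1,0,0,0,0,0],[0,0.1,0,0,0,0,0],[0,0,0,0,0,0,0]]' | sed -n '2,4p'
```

```text
tool_pos: [0.6256, 0.1004, 0.0678]
ee_rot: [3.14, 0.0, -0.058]
wrist_force: [-0.1, -0.8, 0.7]
tool_pos: [0.6258, 0.1009, 0.0679]
ee_rot: [3.135, -0.0, -0.059]
wrist_force: [-0.0, -6.2, 1.5]
```

```bash
python3 -m pendant '[[0,-0.7,0,0,0,0,0],[0,-0.5,4,0,0,0,0.8],[0,0,4,0,0,0,0.8],[-2.6,-4.1,0,0,0,7.9,0.85],[-2.6,-4.1,0,0,0,7.9,0.85],[-2.6,-4.1,0,0,0,7.9,0.85],[-2.6,-4.1,0,0,0,7.9,0.85],[-2.6,-4.1,0,0,0,7.9,0.85]]' | sed -n '2,3p'
python3 -m pendant '[[-2.6,-3.9,0,0,0,0,0.85],[-2.6,-3.9,0,0,0,0,0.85],[-2.6,-3.9,-3,0,0,0,0.85],[0,0,-3,0,0,0,0.85],[0,0,0,0,0,0,0.85],[0,0,0,0,0,0,0.85]]' | sed -n '2,5p'
python3 - <<'E'
from h import *
t=snap("top","top9")
for q in blobs(t,"white",.0645,30,roi=(235,205,340,290)): print(q["px"],q["c"],q["L"],q["S"],q["yaw"])
b=snap("side","side9")
for q in blobs(b,"white",.0095,80,roi=(340,170,420,260),n="side"): print(q["px"],q["c"],q["L"],q["S"],q["yaw"])
E
```

```text
tool_pos: [0.4959, -0.1124, 0.1478]
ee_rot: [3.14, -0.001, 0.63]
tool_pos: [0.4217, -0.2241, 0.0909]
ee_rot: [3.141, -0.001, 0.624]
wrist_force: [0.0, 0.7, -1.0]
width: 0.0797
[334. 262.] [ 0.5131 -0.0884] 32.669495 31.975723 -1.4736176
[279. 217.] [0.6533 0.0519] 276.72595 103.10866 -75.77744
[390. 233.] [ 0.4133 -0.2301] 84.76295 65.96455 35.571266
[368. 190.] [ 0.5083 -0.371 ] 70.80698 69.71076 27.97345
```

```bash
python3 -m pendant '[[-0.55,-0.85,-3,0,0,0.4,0.85],[0,0,-3,0,0,0,0.85],[0,0,-1,0,0,0,0.85],[0,0,0,0,0,0,0.85],[0,0,0,0,0,0,0.85],[0,0,0,0,0,0,0.85]]' | sed -n '2,5p'
```

```text
tool_pos: [0.4178, -0.234, 0.023]
ee_rot: [3.136, -0.001, 0.631]
wrist_force: [0.5, 0.4, 0.5]
width: 0.0796
```

```bash
python3 -m pendant '[[-0.15,0.1,-0.5,0,0,0,0.85],[0,0,-0.5,0,0,0,0.85],[0,0,0,0,0,0,0.5],[0,0,0,0,0,0,0.5],[0,0,0,0,0,0,0.5],[0,0,0,0,0,0,0],[0,0,0,0,0,0,0],[0,0,0,0,0,0,0]]' 
python3 -m pendant '[[0,0,0,0,0,0,0],[0,0,0,0,0,0,0]]'
```

```text
time: 32.55
tool_pos: [0.4146, -0.2319, 0.0113]
ee_rot: [3.14, -0.0, 0.631]
wrist_force: [-1.0, 2.1, 5.5]
width: 0.0544
finger_force: 30.5
time: 32.75
tool_pos: [0.4146, -0.2319, 0.0113]
ee_rot: [3.141, -0.0, 0.631]
wrist_force: [-1.5, 2.3, 5.1]
width: 0.0548
finger_force: 30.5
```

```bash
python3 -m pendant '[[0,0,1,0,0,0,0],[0,0,3,0,0,0,0],[0,0,4,0,0,0,0],[0,0,4,0,0,0,0],[2.5,3.5,0,0,0,-7.9,0],[2.5,3.5,0,0,0,-7.9,0],[2.5,3.5,0,0,0,-7.9,0],[2.5,3.5,0,0,0,-7.9,0]]' | sed -n '2,3p;5,6p'
python3 -m pendant '[[2.6,3.6,0,0,0,-7.9,0],[2.6,3.6,0,0,0,0,0],[2.6,3.6,0,0,0,0,0],[2.6,3.6,-1,0,0,0,0],[0,0,-2,0,0,0,0],[0,0,0,0,0,0,0],[0,0,0,0,0,0,0]]'
```

```text
tool_pos: [0.5138, -0.0944, 0.1314]
ee_rot: [3.138, -0.001, 0.084]
width: 0.055
finger_force: 30.0
time: 34.25
tool_pos: [0.6163, 0.0483, 0.1004]
ee_rot: [3.139, 0.002, -0.048]
wrist_force: [-0.2, -0.3, -1.0]
width: 0.0543
finger_force: 30.0
```

```bash
python3 -m pendant '[[0,0.3,-1.8,0,0,-0.6,0],[0,0,-1,0,0,0,0],[0,0,-0.4,0,0,0,0],[0,0,-0.15,0,0,0,0],[0,0,0,0,0,0,0],[0,0,0,0,0,0,0]]' | sed -n '2,6p'
```

```text
tool_pos: [0.6172, 0.0515, 0.0683]
ee_rot: [3.14, -0.001, -0.058]
wrist_force: [-0.6, -0.0, -1.0]
width: 0.0546
finger_force: 30.0
```

```bash
python3 -m pendant '[[0.2,0,-0.15,0,0,0,0],[0.2,0,0,0,0,0,0],[0.2,0,0,0,0,0,0],[0.1,0,0,0,0,0,0],[0,0,0,0,0,0,0]]' | sed -n '2,6p'
```

```text
tool_pos: [0.6218, 0.0518, 0.0664]
ee_rot: [3.139, 0.005, -0.058]
wrist_force: [-7.4, -0.6, 5.4]
width: 0.0546
finger_force: 32.9
```

```bash
python3 -m pendant '[[0.1,0,0,0,0,0,0],[0.1,0,0,0,0,0,0],[0.1,0,0,0,0,0,0],[0,0,0,0,0,0,0]]' | sed -n '2,6p'
```

```text
tool_pos: [0.622, 0.0518, 0.0663]
ee_rot: [3.139, 0.012, -0.058]
wrist_force: [-14.9, 0.1, 9.6]
width: 0.0546
finger_force: 33.9
```

Against the back ledge. Release, then push left.

```bash
python3 -m pendant '[[-0.6,0,0.1,0,0,0,0.75],[0,0,0,0,0,0,0.75],[0,0,0,0,0,0,0.75],[0,0,3,0,0,0,0.75],[0,-2.5,2,0,0,0,0],[-0.1,-2.3,0,0,0,0,0],[0,0,0,0,0,0,0],[0,0,0,0,0,0,0]]' | sed -n '2,6p'
python3 -m pendant '[[0,0,-2,0,0,0,0],[0,0,-1.5,0,0,0,0],[0,0,-0.8,0,0,0,0],[0,0,-0.5,0,0,0,0],[0,0,0,0,0,0,0],[0,0,0,0,0,0,0]]' | sed -n '2,6p'
python3 -m pendant '[[0,0.5,0,0,0,0,0],[0.05,0.5,0,0,0,0,0],[0.05,0.5,0,0,0,0,0],[0,0.5,0,0,0,0,0],[0.05,0.5,0,0,0,0,0],[0,0.5,0,0,0,0,0],[0.05,0.5,0,0,0,0,0],[0,0,0,0,0,0,0]]' | sed -n '2,4p'
```

```text
tool_pos: [0.6199, 0.0037, 0.1164]
ee_rot: [3.14, 0.0, -0.059]
wrist_force: [0.3, 0.7, -0.2]
width: 0.0417
finger_force: 0.0
tool_pos: [0.6201, 0.0039, 0.0694]
ee_rot: [3.14, -0.001, -0.058]
wrist_force: [-0.2, -0.1, -0.4]
width: 0.0006
finger_force: 0.0
tool_pos: [0.6222, 0.0395, 0.0695]
ee_rot: [3.14, -0.001, -0.057]
wrist_force: [-0.5, 0.3, 3.4]
```

```bash
python3 -m pendant '[[0,0.2,0,0,0,0,0],[0,0.2,0,0,0,0,0],[0,0.1,0,0,0,0,0],[0,0,0,0,0,0,0]]' | sed -n '2,4p'
python3 -m pendant '[[0,0.1,0,0,0,0,0],[0,0.1,0,0,0,0,0],[0,0,0,0,0,0,0]]' | sed -n '2,4p'
```

```text
tool_pos: [0.6221, 0.0434, 0.0694]
ee_rot: [3.139, -0.001, -0.058]
wrist_force: [0.2, -3.3, 5.5]
tool_pos: [0.6221, 0.0453, 0.0694]
ee_rot: [3.139, -0.001, -0.058]
wrist_force: [0.1, -3.6, 5.9]
```

```bash
python3 -m pendant '[[0,0.1,0,0,0,0,0],[0,0.1,0,0,0,0,0],[0,0,0,0,0,0,0]]' | sed -n '2,4p'
python3 -m pendant '[[0,-0.8,0,0,0,0,0],[0,-0.7,3,0,0,0,0.85],[-4,-4,4,0,0,0,0.85],[-4,-4,1,0,0,0,0.85],[-4,-4,0,0,0,0,0.85],[-2,-4,0,0,0,0,0.85],[0,-1,0,0,0,0,0.85]]' | sed -n '2,3p'
python3 - <<'E'
from h import *
t=snap("top","top10");b=snap("side","side10")
for q in blobs(t,"white",.0095,80,roi=(355,225,455,320)): print(q["px"],q["c"],q["L"],q["S"],q["yaw"])
cv2.imwrite("pics/m10.png",np.hstack([cv2.resize(t[195:290,230:360],None,fx=3,fy=3),cv2.resize(b[200:295,200:335],None,fx=3,fy=3)])[:, :800])
E
```

```text
tool_pos: [0.6221, 0.0473, 0.0694]
ee_rot: [3.139, -0.001, -0.058]
wrist_force: [-0.1, -3.3, 5.2]
tool_pos: [0.4999, -0.1184, 0.1354]
ee_rot: [3.14, 0.003, -0.062]
[428. 263.] [ 0.5054 -0.3792] 85.557304 58.67943 29.013268
```

View pics/m10.png

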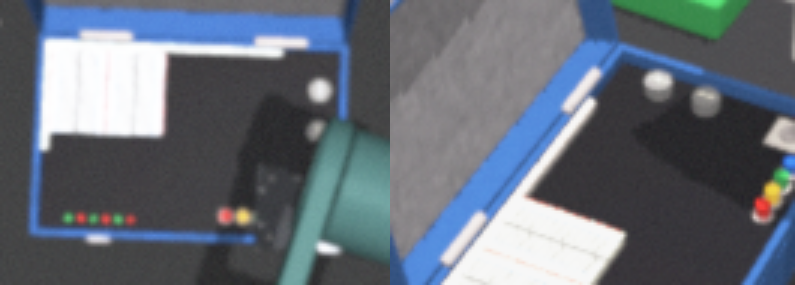

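Two boards are seated flush in the corner, in the left half at (45–165, 40–135). Now the third, at pixel (429,264).

```bash
python3 -m pendant '[[0.1,-4.3,0,0,0,8.1,0.85],[0.1,-4.3,0,0,0,8.1,0.85],[0.1,-4.3,0,0,0,8.1,0.85],[0.1,-4.4,0,0,0,8.1,0.85],[0.1,-4.4,-2,0,0,0,0.85],[0,-4.4,-3,0,0,0,0.85],[0,0,0,0,0,0,0.85],[0,0,0,0,0,0,0.85]]' | sed -n '2,5p'
python3 - <<'E'
from h import *
b=snap("side","side11");t=snap("top","top11")
for q in blobs(b,"white",.0095,80,roi=(340,170,420,260),n="side"): print(q["px"],q["c"],q["L"],q["S"],q["yaw"])
for q in blobs(t,"white",.0645,500,roi=(235,213,300,290)): print(q["px"],q["c"],q["L"],q["S"],q["yaw"])
E
```

```text
tool_pos: [0.5081, -0.3731, 0.0855]
ee_rot: [-3.138, 0.0, 0.508]
wrist_force: [-0.2, 0.6, -0.5]
width: 0.0794
[372. 190.] [ 0.5023 -0.3742] 85.76283 68.17719 29.143715
[263. 227.] [0.6155 0.1125] 122.195564 93.49347 88.86044
```

```bash
python3 -m pendant '[[-0.3,-0.6,-3,0,0,0,0.85],[0,0,-2.4,0,0,0,0.85],[0,0,-1,0,0,0,0.85],[0,0,0,0,0,0,0.85],[0,0,0,0,0,0,0.85],[0,0,0,0,0,0,0.85]]' | sed -n '2,5p'
```

```text
tool_pos: [0.5061, -0.3811, 0.0267]
ee_rot: [3.136, -0.001, 0.508]
wrist_force: [-0.2, -0.1, 1.4]
width: 0.0799
```

```bash
python3 -m pendant '[[-0.1,0.2,-0.8,0,0,0,0.85],[0,0,-0.6,0,0,0,0.85],[0,0,0,0,0,0,0.5],[0,0,0,0,0,0,0.5],[0,0,0,0,0,0,0.5],[0,0,0,0,0,0,0],[0,0,0,0,0,0,0],[0,0,0,0,0,0,0]]' 
python3 -m pendant '[[0,0,0,0,0,0,0],[0,0,0,0,0,0,0]]'
```

```text
time: 42.05
tool_pos: [0.5038, -0.3781, 0.0113]
ee_rot: [3.14, -0.001, 0.508]
wrist_force: [-0.7, 2.1, 6.3]
width: 0.0543
finger_force: 30.9
time: 42.25
tool_pos: [0.5038, -0.3781, 0.0113]
ee_rot: [3.14, -0.001, 0.508]
wrist_force: [-2.4, 2.8, 5.7]
width: 0.0545
finger_force: 30.9
```

```bash
python3 -m pendant '[[0,0,1,0,0,0,0],[0,0,3,0,0,0,0],[0,0,4,0,0,0,0],[0,0,4,0,0,0,0],[1.1,4.6,0,0,0,-8.1,0],[1.1,4.6,0,0,0,-8.1,0],[1.1,4.6,0,0,0,-8.1,0],[1.1,4.6,0,0,0,-8.2,0]]' | sed -n '2,3p;5,6p'
python3 -m pendant '[[1.6,4.7,0,0,0,0,0],[1.6,4.7,0,0,0,0,0],[1.6,4.7,0,0,0,0,0],[1.8,4.9,-1,0,0,0,0],[0,0,-2,0,0,0,0],[0,0,0,0,0,0,0],[0,0,0,0,0,0,0]]'
```

```text
tool_pos: [0.5477, -0.1936, 0.1305]
ee_rot: [3.139, -0.0, -0.065]
width: 0.0545
finger_force: 30.0
time: 43.75
tool_pos: [0.612, -0.0084, 0.1004]
ee_rot: [3.139, 0.002, -0.058]
wrist_force: [0.2, 0.1, 0.1]
width: 0.0546
finger_force: 30.0
```

```bash
python3 -m pendant '[[0,0.5,-1.8,0,0,0,0],[0,0,-1,0,0,0,0],[0,0,-0.4,0,0,0,0],[0,0,-0.15,0,0,0,0],[0,0,0,0,0,0,0],[0,0,0,0,0,0,0]]' | sed -n '2,6p'
python3 -m pendant '[[0.2,0,-0.15,0,0,0,0],[0.2,0,0,0,0,0,0],[0.2,0,0,0,0,0,0],[0.1,0,0,0,0,0,0],[0,0,0,0,0,0,0]]' | sed -n '2,6p'
```

```text
tool_pos: [0.6131, -0.0034, 0.0683]
ee_rot: [3.139, -0.001, -0.059]
wrist_force: [0.1, -0.3, -0.1]
width: 0.0545
finger_force: 30.0
tool_pos: [0.6188, -0.003, 0.0664]
ee_rot: [3.139, 0.002, -0.058]
wrist_force: [-5.4, -0.4, 4.5]
width: 0.055
finger_force: 32.1
```

```bash
python3 -m pendant '[[0.1,0,0,0,0,0,0],[0.1,0,0,0,0,0,0],[-0.6,0,0.1,0,0,0,0.75],[0,0,0,0,0,0,0.75],[0,0,0,0,0,0,0.75],[0,0,3,0,0,0,0.75],[0,-2.5,2,0,0,0,0],[-0.1,-2.3,0,0,0,0,0]]' | sed -n '2,6p'
python3 -m pendant '[[0,0,0,0,0,0,0],[0,0,0,0,0,0,0],[0,0,-2,0,0,0,0],[0,0,-1.5,0,0,0,0],[0,0,-0.8,0,0,0,0],[0,0,-0.6,0,0,0,0],[0,0,0,0,0,0,0],[0,0,0,0,0,0,0]]' | sed -n '2,6p'
python3 -m pendant '[[0,0.5,0,0,0,0,0],[0.05,0.5,0,0,0,0,0],[0.05,0.5,0,0,0,0,0],[0,0.5,0,0,0,0,0],[0.05,0.5,0,0,0,0,0],[0,0.5,0,0,0,0,0],[0.05,0.5,0,0,0,0,0],[0,0,0,0,0,0,0]]' | sed -n '2,4p'
```

```text
tool_pos: [0.6175, -0.0515, 0.1212]
ee_rot: [3.139, -0.009, -0.057]
wrist_force: [0.3, 0.3, 0.3]
width: 0.0577
finger_force: 0.0
tool_pos: [0.6149, -0.0508, 0.0681]
ee_rot: [3.14, -0.0, -0.058]
wrist_force: [0.3, -0.8, -0.5]
width: 0.0002
finger_force: 0.0
tool_pos: [0.6167, -0.0151, 0.0681]
ee_rot: [3.14, -0.0, -0.057]
wrist_force: [0.4, 0.7, -0.2]
```

```bash
python3 -m pendant '[[0,0.2,0,0,0,0,0],[0,0.2,0,0,0,0,0],[0,0.1,0,0,0,0,0],[0,0,0,0,0,0,0]]' | sed -n '2,4p'
python3 -m pendant '[[0,0.1,0,0,0,0,0],[0,0.1,0,0,0,0,0],[0,0,0,0,0,0,0]]' | sed -n '2,4p'
python3 -m pendant '[[0,0.1,0,0,0,0,0],[0,0.1,0,0,0,0,0],[0,0,0,0,0,0,0]]' | sed -n '2,4p'
```

```text
tool_pos: [0.6166, -0.0109, 0.0679]
ee_rot: [3.14, 0.0, -0.058]
wrist_force: [-0.3, 0.8, 0.6]
tool_pos: [0.6166, -0.0092, 0.0679]
ee_rot: [3.139, -0.0, -0.058]
wrist_force: [0.2, -0.7, 0.5]
tool_pos: [0.6167, -0.0087, 0.0681]
ee_rot: [3.136, -0.001, -0.059]
wrist_force: [0.3, -6.2, 1.6]
```

Row is tight. Retreat to the front of the toggle at height, then check everything before switching on.

```bash
python3 -m pendant '[[0,-0.8,0,0,0,0,0],[0,-0.7,3,0,0,0,0],[-4.5,-2,4,0,0,0,0],[-4.5,-2,1,0,0,0,0],[-4.5,-2,0,0,0,0,0],[-2,-1,0,0,0,0,0],[0,0,0,0,0,0,0]]' | sed -n '2,3p'
python3 - <<'E'
from h import *
t=snap("top","top12");b=snap("side","side12")
for q in blobs(t,"white",.0645,500,roi=(235,213,320,290)): print(q["px"],q["c"],q["L"],q["S"],q["yaw"])
for q in blobs(t,"orange",.034,80,roi=(140,235,215,320)): print("box",q["px"],q["c"],q["L"],q["S"],q["yaw"])
cv2.imwrite("pics/m12.png",np.hstack([cv2.resize(t[190:310,150:350],None,fx=2,fy=2),cv2.resize(b[190:310,180:380],None,fx=2,fy=2)]))
E
```

```text
tool_pos: [0.4692, -0.088, 0.1396]
ee_rot: [3.141, 0.0, -0.061]
[278. 225.] [0.6145 0.0625] 222.2284 93.49347 88.86046
```

View pics/m12.png

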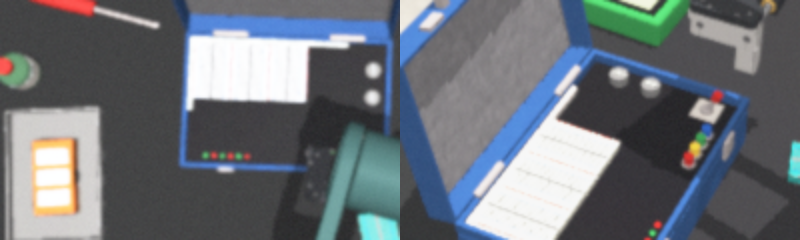

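All three boards sit in one row and the box is in the tray. A quick numeric check of the front edge and right edge in the trainer frame:

```bash
python3 - <<'E'
from h import *
t=cv2.imread("pics/top12.png");u=4
big=cv2.resize(t,None,fx=u,fy=u,interpolation=cv2.INTER_CUBIC)
m=cv2.inRange(cv2.cvtColor(big,cv2.COLOR_BGR2HSV),(0,0,150),(179,60,255));m[:205*u]=0;m[250*u:]=0
o=np.array([.5775,.0292]);a=np.radians(-3.38);R=np.array([[np.cos(a),-np.sin(a)],[np.sin(a),np.cos(a)]])
P=[]
for c in range(249*u,303*u,12):
    r=np.nonzero(m[:,c])[0]
    if len(r): P.append((c/u-.4,r.max()/u))
W=ray("top",P,.0645)[:,:2];T=(W-o)@R
for p in T[::2]: print((p*1000).round(1),end=' ')
print()
for row in range(218,238,4):
    c=np.nonzero(m[row*u,240*u:320*u])[0]; w=ray("top",[(240+c.max()/u,row),(240+c.min()/u,row)],.0645)[:,:2];print(((w-o)@R*1000).round(1).tolist())
E
```

```text
[  0.2 128.7] [  0.8 111.4] [-0.7 93.9] [-0.8 76.5] [-0.1 59.1] [-0.2 41.7] [ 0.5 24.3] [-0.3  6.8] [ -0.4 -10.7] 
[[68.5, -30.3], [61.7, 144.3]]
[[56.7, -30.0], [50.0, 143.7]]
[[45.0, -30.4], [38.3, 143.9]]
[[33.3, -30.2], [26.6, 144.0]]
[[21.6, -30.6], [14.9, 143.5]]
```

The front edges agree within about 1 mm but read ~2 mm more forward than ideal after allowing for mask bloat. I'll nudge each board gently to the back with two fingers to be safe.

```bash
python3 -m pendant '[[2.2,3,0,0,0,0,0.3],[2.2,3,0,0,0,0,0.3],[2.2,3,0,0,0,0,0.3],[2.2,2.9,-2,0,0,0,0.3],[0,0,-3,0,0,0,0.3],[0,0,-1.6,0,0,0,0.3],[0,0,-0.5,0,0,0,0.3],[0,0,0,0,0,0,0.3]]' | sed -n '2,5p'
```

```text
tool_pos: [0.5597, 0.0327, 0.0675]
ee_rot: [3.141, 0.002, -0.057]
wrist_force: [0.4, -0.1, -0.1]
width: 0.0281
```

```bash
python3 -m pendant '[[0.5,-0.15,0.1,0,0,0,0.3],[0.4,0,0,0,0,0,0.3],[0.2,0,0,0,0,0,0.3],[0,0,0,0,0,0,0.3]]' | sed -n '2,4p'
python3 -m pendant '[[0.15,0,0,0,0,0,0.3],[0.15,0,0,0,0,0,0.3],[0,0,0,0,0,0,0.3]]' | sed -n '2,4p'
python3 -m pendant '[[0.15,0,0,0,0,0,0.3],[0.15,0,0,0,0,0,0.3],[0,0,0,0,0,0,0.3]]' | sed -n '2,4p'
```

```text
tool_pos: [0.5709, 0.0297, 0.0697]
ee_rot: [3.14, -0.0, -0.058]
wrist_force: [-0.0, -0.5, -0.1]
tool_pos: [0.5711, 0.0297, 0.0695]
ee_rot: [3.139, 0.005, -0.058]
wrist_force: [-7.3, -0.2, 6.5]
tool_pos: [0.5713, 0.0297, 0.0696]
ee_rot: [3.139, 0.012, -0.058]
wrist_force: [-14.0, -0.2, 10.0]
```

```bash
python3 -m pendant '[[-1.2,0,0,0,0,0,0.3],[0.15,2.75,0,0,0,0,0.3],[0.15,2.75,0,0,0,0,0.3],[0.5,0,0,0,0,0,0.3],[0.4,0,0,0,0,0,0.3],[0.15,0,0,0,0,0,0.3],[0,0,0,0,0,0,0.3]]' | sed -n '2,4p'
python3 -m pendant '[[0.1,0,0,0,0,0,0.3],[0.1,0,0,0,0,0,0.3],[0,0,0,0,0,0,0.3]]' | sed -n '2,4p'
python3 -m pendant '[[-1.2,0,0,0,0,0,0.3],[0.15,2.75,0,0,0,0,0.3],[0.15,2.75,0,0,0,0,0.3],[0.5,0,0,0,0,0,0.3],[0.4,0,0,0,0,0,0.3],[0.15,0,0,0,0,0,0.3],[0,0,0,0,0,0,0.3]]' | sed -n '2,4p'
python3 -m pendant '[[0.1,0,0,0,0,0,0.3],[0.1,0,0,0,0,0,0.3],[0,0,0,0,0,0,0.3]]' | sed -n '2,4p'
```

```text
tool_pos: [0.5745, 0.086, 0.0694]
ee_rot: [-3.141, 0.009, -0.058]
wrist_force: [-9.9, 4.2, 6.2]
tool_pos: [0.5746, 0.086, 0.0694]
ee_rot: [-3.141, 0.013, -0.058]
wrist_force: [-14.0, 4.5, 10.1]
tool_pos: [0.5777, 0.1403, 0.0694]
ee_rot: [-3.141, 0.01, -0.058]
wrist_force: [-11.1, 3.4, 7.5]
tool_pos: [0.5778, 0.1403, 0.0694]
ee_rot: [3.141, 0.014, -0.058]
wrist_force: [-15.5, 3.9, 10.4]
```

Contact positions at all three boards match the predicted straight line, so they're flush. Now the toggle.

```bash
python3 -m pendant '[[-1.5,0,0,0,0,0,0.3],[0,0,3,0,0,0,0],[-2,-4.6,4,0,0,0,0],[-2,-4.6,0,0,0,0,0],[-2,-4.6,0,0,0,0,0],[-2,-4.6,0,0,0,0,0],[-2.4,-4.3,0,0,0,0,0],[0,0,0,0,0,0,0]]' | sed -n '2,5p'
python3 -m pendant '[[0,0,0,0,0,0,0],[0,0,0,0,0,0,0]]'|sed -n 2p
```

```text
tool_pos: [0.4667, -0.0828, 0.1308]
ee_rot: [3.136, 0.0, -0.068]
wrist_force: [-0.5, 0.5, -0.2]
width: 0.0001
tool_pos: [0.4695, -0.0767, 0.1307]
```

```bash
python3 -m pendant '[[-1,-1,0,0,0,0,0],[0,0,-2.5,0,0,0,0],[0,0,-1.6,0,0,0,0],[0,0,-0.6,0,0,0,0],[0,0,0,0,0,0,0],[0,0,0,0,0,0,0]]' | sed -n '2,4p'
```

```text
tool_pos: [0.4594, -0.0864, 0.0843]
ee_rot: [3.139, -0.001, -0.057]
wrist_force: [0.4, 0.8, 0.2]
```

```bash
python3 -m pendant '[[0.8,-0.05,-0.1,0,0,0,0],[0.8,-0.05,0,0,0,0,0],[0.7,-0.05,0,0,0,0,0],[0.7,-0.05,0,0,0,0,0],[0.7,-0.05,0,0,0,0,0],[0.5,0,0,0,0,0,0],[0.3,0,0,0,0,0,0],[0,0,0,0,0,0,0]]' | sed -n '2,4p'
python3 -m pendant '[[0.15,0,0,0,0,0,0],[0.15,0,0,0,0,0,0],[0,0,0,0,0,0,0]]' | sed -n '2,4p'
```

```text
tool_pos: [0.5043, -0.0891, 0.0824]
ee_rot: [3.14, -0.0, -0.058]
wrist_force: [-0.6, -0.4, -0.0]
tool_pos: [0.5063, -0.0891, 0.0822]
ee_rot: [3.14, 0.002, -0.058]
wrist_force: [-2.9, -1.0, -0.2]
```

Force rises at the end stop. A little more, then back off and look.

```bash
python3 -m pendant '[[0.15,0,0,0,0,0,0],[0.1,0,0,0,0,0,0],[0,0,0,0,0,0,0],[-2,0.1,0,0,0,0,0],[-3,0.2,0,0,0,0,0],[-3,0,3,0,0,0,0],[-4,-2,4,0,0,0,0],[-4,-4,2,0,0,0,0]]'
python3 -m pendant '[[0,-4,1,0,0,0,0],[0,-4,0,0,0,0,0],[0,-4,0,0,0,0,0],[0,0,0,0,0,0,0]]'|sed -n 2p
python3 - <<'E'
from h import *
t=snap("top","top13");b=snap("side","side13")
o=np.array([.5755,.0292]);a=np.radians(-3.38);R=np.array([[np.cos(a),-np.sin(a)],[np.sin(a),np.cos(a)]])
for th in(-.4,0,.25,.4):
    w=np.r_[o+R@np.array([-.0585+.034*np.sin(th),-.122]),.055+.034*np.cos(th)];print(th,proj("top",w),proj("side",w))
for n,i,roi in(("top",t,(320,245,350,280)),("side",b,(310,210,365,275))):
    hsv=cv2.cvtColor(i,cv2.COLOR_BGR2HSV);m=cv2.inRange(hsv,(0,130,90),(6,255,255))|cv2.inRange(hsv,(174,130,90),(179,255,255))
    N,_,st,ce=cv2.connectedComponentsWithStats(m[roi[1]:roi[3],roi[0]:roi[2]]);print(n,[(ce[k]+roi[:2],st[k,4]) for k in range(1,N)])
cv2.imwrite("pics/m13.png",np.hstack([cv2.resize(t[150:330,120:400],(400,257)),cv2.resize(b[190:320,180:380],(400,257))]))
E
```

```text
time: 56.35
tool_pos: [0.3638, -0.1359, 0.1659]
ee_rot: [3.138, -0.007, -0.054]
wrist_force: [0.5, -1.2, 0.7]
width: 0.0005
finger_force: 0.0
tool_pos: [0.3631, -0.2602, 0.173]
-0.4 [334.4114 267.7916] [339.9177 236.5018]
0 [334.6207 263.1246] [334.3955 233.8101]
0.25 [334.7007 260.1831] [330.8422 233.0462]
0.4 [334.7269 258.5107] [328.7915 232.9564]
top [(array([334.5, 257.5]), np.int32(8))]
side [(array([328.7917, 235.25  ]), np.int32(24)), (array([323.6538, 268.1154]), np.int32(26))]
```

View pics/m13.png

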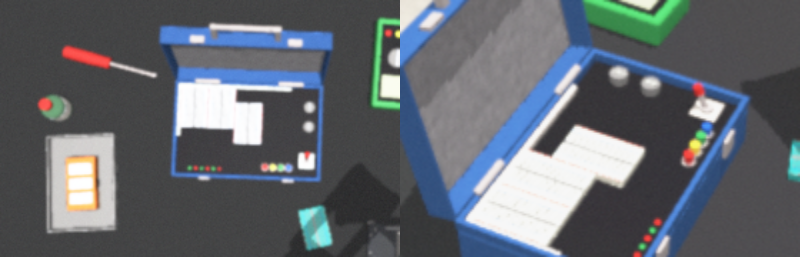

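The view shows the third board knocked out of the row, now at about (247,122) in the left half; the toggle reads fully on. The shove came after the row was seated. To keep the order safe I'll switch off again, mend the row, then switch on.

```bash
python3 -m pendant '[[3.2,2.8,0,0,0,0,0],[3.2,2.8,0,0,0,0,0],[3.2,2.8,0,0,0,0,0],[3.2,2.8,0,0,0,0,0],[3.2,2.8,0,0,0,0,0],[3,2.8,0,0,0,0,0],[0,0,-2,0,0,0,0],[0,0,0,0,0,0,0]]' | sed -n '2,3p'
python3 - <<'E'
from h import *
t=cv2.imread("pics/top13.png")
o=np.array([.5755,.0292]);a=np.radians(-3.38);R=np.array([[np.cos(a),-np.sin(a)],[np.sin(a),np.cos(a)]])
hsv=cv2.cvtColor(cv2.resize(t,None,fx=4,fy=4,interpolation=cv2.INTER_CUBIC),cv2.COLOR_BGR2HSV);m=cv2.inRange(hsv,(0,0,150),(179,60,255))
m[:216*4]=0;m[260*4:]=0;m[:,:286*4]=0;m[:,320*4:]=0
n=max(cv2.findContours(m,0,1)[0],key=cv2.contourArea)
W=ray("top",n[:,0]/4,.0645)[:,:2];r=cv2.minAreaRect((W*1000).astype(np.float32));B=cv2.boxPoints(r);print(r,B.tolist(),((B/1000-o)@R*1000).round(1).tolist())
E
```

```text
tool_pos: [0.5517, -0.0849, 0.1499]
ee_rot: [3.141, 0.005, -0.054]
((590.9048461914062, 23.000215530395508), (52.470279693603516, 88.38016510009766), 88.84342193603516) [[546.1942138671875, -2.337615966796875], [634.556396484375, -4.121543884277344], [635.615478515625, 48.33804702758789], [547.2532958984375, 50.12197494506836]] [[-27.4, -33.2], [60.9, -29.8], [58.9, 22.6], [-29.4, 19.2]]
```

```bash
python3 -m pendant '[[0.1,-0.6,-3,0,0,0,0],[0,0,-2.2,0,0,0,0],[0,0,-1,0,0,0,0],[0,0,-0.5,0,0,0,0],[0,0,0,0,0,0,0],[0,0,0,0,0,0,0]]' | sed -n '2,4p'
```

```text
tool_pos: [0.5545, -0.0943, 0.0871]
ee_rot: [3.139, -0.002, -0.058]
wrist_force: [0.3, -0.0, -0.1]
```

```bash
python3 -m pendant '[[-0.5,0.3,-0.4,0,0,0,0],[-0.8,0.05,0,0,0,0,0],[-0.7,0.05,0,0,0,0,0],[-0.7,0,0,0,0,0,0],[-0.7,0,0,0,0,0,0],[-0.5,0,0,0,0,0,0],[-0.2,0,0,0,0,0,0],[0,0,0,0,0,0,0]]' | sed -n '2,4p'
```

```text
tool_pos: [0.5166, -0.09, 0.0826]
ee_rot: [3.14, -0.011, -0.058]
wrist_force: [9.8, 1.0, -3.6]
```

```bash
python3 -m pendant '[[1.5,0,0,0,0,0,0],[0.5,0,3,0,0,0,0.3],[0,3,3,0,0,0,0.3],[-1,4.5,0,0,0,0,0.3],[-1.5,4.3,0,0,0,0,0.3],[-2,0,0,0,0,0,0.3],[0,0,0,0,0,0,0.3],[0,0,0,0,0,0,0.3]]' | sed -n '2,4p'
```

```text
tool_pos: [0.4875, 0.0276, 0.1415]
ee_rot: [3.139, -0.0, -0.058]
wrist_force: [0.3, -0.3, -0.1]
```

```bash
python3 -m pendant '[[4.2,0.1,0,0,0,0,0.3],[0,0,-3,0,0,0,0.3],[0,0,-2.6,0,0,0,0.3],[0,0,-1,0,0,0,0.3],[0,0,-0.5,0,0,0,0.3],[0,0,0,0,0,0,0.3]]' | sed -n '2,5p'
python3 -m pendant '[[0.6,0,0,0,0,0,0.3],[0.6,0,0,0,0,0,0.3],[0.6,-0.05,0,0,0,0,0.3],[0.6,-0.05,0,0,0,0,0.3],[0.6,-0.05,0,0,0,0,0.3],[0.5,0,0,0,0,0,0.3],[0.3,0,0,0,0,0,0.3],[0,0,0,0,0,0,0.3]]' | sed -n '2,4p'
```

```text
tool_pos: [0.53, 0.0284, 0.0705]
ee_rot: [3.139, 0.0, -0.059]
wrist_force: [0.3, -0.5, 0.0]
width: 0.0284
tool_pos: [0.5683, 0.0274, 0.0704]
ee_rot: [3.14, -0.0, -0.058]
wrist_force: [0.0, 0.7, 0.4]
```

```bash
python3 -m pendant '[[0.2,0,-0.1,0,0,0,0.3],[0.15,0,0,0,0,0,0.3],[0,0,0,0,0,0,0.3]]' | sed -n '2,4p'
python3 -m pendant '[[0.15,0,0,0,0,0,0.3],[0.15,0,0,0,0,0,0.3],[0,0,0,0,0,0,0.3]]' | sed -n '2,4p'
```

```text
tool_pos: [0.5709, 0.0274, 0.0693]
ee_rot: [3.14, 0.001, -0.058]
wrist_force: [-2.1, 0.5, -0.2]
tool_pos: [0.5711, 0.0274, 0.0693]
ee_rot: [3.139, 0.008, -0.058]
wrist_force: [-9.1, -0.1, 5.7]
```

```bash
python3 -m pendant '[[-1.2,0,0,0,0,0,0.3],[0,0,4,0,0,0,0],[1,-3.6,1,0,0,0,0],[2.5,-3.6,0,0,0,0,0],[1.9,0,0,0,0,0,0],[0,0,0,0,0,0,0],[0,0,0,0,0,0,0]]' | sed -n '2,5p'
```

```text
tool_pos: [0.6161, -0.0444, 0.1191]
ee_rot: [3.14, 0.001, -0.058]
wrist_force: [-0.2, -0.8, 1.0]
width: 0.0004
```

```bash
python3 -m pendant '[[0,0,-2.5,0,0,0,0],[0,0,-1.6,0,0,0,0],[0,0,-0.7,0,0,0,0],[0,0,-0.3,0,0,0,0],[0,0,0,0,0,0,0],[0,0.5,0,0,0,0,0],[0,0.5,0,0,0,0,0],[0,0,0,0,0,0,0]]' | sed -n '2,4p'
python3 -m pendant '[[0,0.5,0,0,0,0,0],[0,0.5,0,0,0,0,0],[0,0.5,0,0,0,0,0],[0,0.4,0,0,0,0,0],[0,0.3,0,0,0,0,0],[0,0.2,0,0,0,0,0],[0,0.15,0,0,0,0,0],[0,0,0,0,0,0,0]]' | sed -n '2,4p'
```

```text
tool_pos: [0.6167, -0.0337, 0.0694]
ee_rot: [3.14, -0.001, -0.057]
wrist_force: [0.4, -1.1, -0.3]
tool_pos: [0.6163, -0.009, 0.0686]
ee_rot: [3.139, 0.0, -0.058]
wrist_force: [0.7, 0.3, -0.6]
```

```bash
python3 -m pendant '[[0,0.15,0,0,0,0,0],[0,0.15,0,0,0,0,0],[0,0,0,0,0,0,0]]' | sed -n '2,4p'
python3 -m pendant '[[0,-0.9,0,0,0,0,0],[0,-0.7,3,0,0,0,0],[-4.5,-2,4,0,0,0,0],[-4.5,-2,1,0,0,0,0],[-4.5,-2,0,0,0,0,0],[-2,-1,0,0,0,0,0],[0,0,0,0,0,0,0],[0,0,0,0,0,0,0]]' | sed -n '2,3p'
python3 - <<'E'
from h import *
t=snap("top","top14");u=4
big=cv2.resize(t,None,fx=u,fy=u,interpolation=cv2.INTER_CUBIC)
m=cv2.inRange(cv2.cvtColor(big,cv2.COLOR_BGR2HSV),(0,0,150),(179,60,255));m[:205*u]=0;m[250*u:]=0
o=np.array([.5755,.0292]);a=np.radians(-3.38);R=np.array([[np.cos(a),-np.sin(a)],[np.sin(a),np.cos(a)]])
P=[(c/u-.4,np.nonzero(m[:,c])[0].max()/u) for c in range(249*u,303*u,24)]
print(((ray("top",P,.0645)[:,:2]-o)@R*1000).round(1).tolist())
for row in range(218,238,4):
    c=np.nonzero(m[row*u,240*u:320*u])[0]; w=ray("top",[(240+c.max()/u,row)],.0645)[:,:2];print(((w-o)@R*1000).round(1).tolist())
b=snap("side");hsv=cv2.cvtColor(b,cv2.COLOR_BGR2HSV);k=(cv2.inRange(hsv,(0,130,90),(6,255,255))|cv2.inRange(hsv,(174,130,90),(179,255,255)))[210:260,310:365];print(cv2.connectedComponentsWithStats(k)[3]+[310,210])
E
```

```text
tool_pos: [0.6162, -0.0079, 0.0688]
ee_rot: [3.136, 0.0, -0.059]
wrist_force: [-1.0, -4.5, 0.1]
tool_pos: [0.4715, -0.0877, 0.1404]
ee_rot: [3.141, -0.002, -0.059]
[[2.2, 128.8], [3.5, 111.5], [2.7, 94.1], [1.2, 76.6], [1.9, 59.2], [2.5, 41.8], [2.5, 24.4], [2.4, 6.9], [1.6, -10.6]]
[[70.5, -29.4]]
[[58.7, -29.9]]
[[47.0, -30.3]]
[[35.3, -30.0]]
[[23.6, -30.5]]
[[336.9934 234.4705]
 [337.7826 238.    ]]
```

The row is home again and the toggle is off (tip at 338,238). Switch on.

```bash
python3 -m pendant '[[-1.2,0.1,0,0,0,0,0],[0,0,-3,0,0,0,0],[0,0,-2.1,0,0,0,0],[0,0,-0.6,0,0,0,0],[0,0,0,0,0,0,0],[0,0,0,0,0,0,0]]' | sed -n '2,4p'
python3 -m pendant '[[0.8,-0.05,0,0,0,0,0],[0.8,-0.05,0,0,0,0,0],[0.7,-0.05,0,0,0,0,0],[0.7,-0.05,0,0,0,0,0],[0.7,-0.05,0,0,0,0,0],[0.5,0,0,0,0,0,0],[0.3,0,0,0,0,0,0],[0,0,0,0,0,0,0]]' | sed -n '2,4p'
```

```text
tool_pos: [0.4597, -0.0867, 0.084]
ee_rot: [3.139, -0.001, -0.058]
wrist_force: [0.9, -0.4, -0.9]
tool_pos: [0.5044, -0.0893, 0.0829]
ee_rot: [3.14, -0.0, -0.058]
wrist_force: [0.2, -0.0, 0.2]
```

```bash
python3 -m pendant '[[0.2,0,0,0,0,0,0],[0.2,0,0,0,0,0,0],[0.15,0,0,0,0,0,0],[0,0,0,0,0,0,0]]' | sed -n '2,4p'
python3 -m pendant '[[-2,0.1,0,0,0,0,0],[-3,0.2,0,0,0,0,0],[-3,0,3,0,0,0,0],[-4,-2,4,0,0,0,0],[-4,-4,2,0,0,0,0],[0,-4,1,0,0,0,0],[0,-4,0,0,0,0,0],[0,0,0,0,0,0,0]]' | sed -n '2p'
python3 - <<'E'
from h import *
t=snap("top","top15");b=snap("side","side15")
cv2.imwrite("pics/m15.png",np.hstack([cv2.resize(t[150:330,120:400],(400,257)),cv2.resize(b[190:320,180:380],(400,257))]))
hsv=cv2.cvtColor(b,cv2.COLOR_BGR2HSV);k=(cv2.inRange(hsv,(0,130,90),(6,255,255))|cv2.inRange(hsv,(174,130,90),(179,255,255)))[210:260,310:365];print(cv2.connectedComponentsWithStats(k)[3]+[310,210])
E
```

```text
tool_pos: [0.5071, -0.0892, 0.0824]
ee_rot: [3.139, 0.006, -0.058]
wrist_force: [-6.8, -0.7, 2.6]
tool_pos: [0.363, -0.2202, 0.174]
[[337.0723 234.4934]
 [328.7917 235.25  ]]
```

View pics/m15.png

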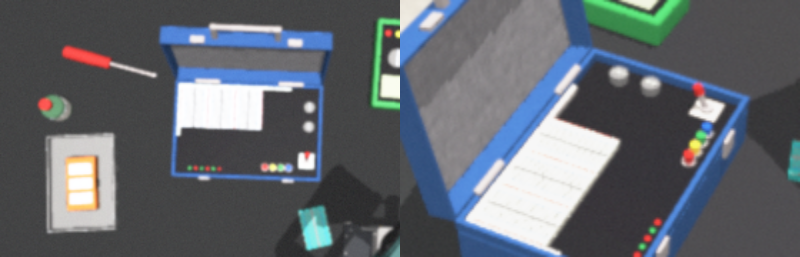

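The picture shows the lid open, the box in the tray at (82,183), three boards in a tight row, the toggle on at (698,90), and nothing else disturbed. Handing in.

```bash
python3 -c "
from bench import robot
print(robot.close_job())"
```

```text
the job is handed in; nothing more can be done
None
```

I handed the job in, and no verdict came back: the last pictures show the lid open, the box flat in the tray, all three boards in the corner row and the toggle on; one board was knocked out of the row just after my first switch-on or shortly before it, so I switched off, reseated it and switched on again.

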